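# Shut down the smear-drying station

## Task

Shut down the smear dryer: first stop it by pressing its long elbow bar squarely in the middle, so that both ends go right down together, then nest every empty roof-shaped drying stand on the steel saddle, one snugly over another with ridges and ends lined up, and slide the damper blade from its bench file fully home into the slot in the dryer's deck (only once the dryer has been stopped). Leave the slide box, tube block and scanner where they are.

Things in the scene. Friction and masses are not known exactly. Their poses are not given: they have to be found in the camera images.
- dryer: fixed white bench-top smear dryer (warm-air blower). Origin: on the bench below the middle of its deck slot; x points to the back, so the grey front step is towards -x, y along its width (260 mm), z up. The flat deck is 100 mm high and reaches from 60 mm in front of to 85 mm behind the slot; in front of it is a step 40 mm high and 60 mm deep that carries the elbow bar
- slot_mouth (a point): centre of the slot's mouth in the dryer's flat deck, 100 mm above the bench; axes as the dryer's. The slot is 11 mm wide (along x), 154 mm long (along y), vertical, 78 mm deep
- slot_floor (a point): centre of the slot's solid floor, 22 mm above the bench; axes as the dryer's
- bar_mid (a point): middle of the top of the dryer's stop bar: steel elbow bar 220 mm long (dryer's y), 26 mm wide, 12 mm thick, 92 mm in front of the slot, top 62 mm above the bench. One sprung central plunger: 8 mm travel straight down, 1.2 N to start, 6 N at the bottom; pressed off its middle it rocks (5 Nm/rad). Springs back. Trips with both ends 5 mm down for 0.2 s
- bar_end_a (a point): top of the stop bar 105 mm from its middle, towards the dryer's +y
- bar_end_b (a point): top of the stop bar 105 mm from its middle, towards the dryer's -y
- file: fixed grey bench file 70 x 190 mm, 42 mm high, with one upright slot in which the damper blade stands at the start. Origin: on the bench under its middle; the slot runs along its y (12 mm wide, 156 mm long, floor 8 mm above the bench)
- blade: loose damper blade: upright aluminium plate 8 mm thick (x), 150 mm long (y), 80 mm high, lowest 6 mm slimmed to 6 x 144 mm, with a black grip tab on top 12 mm thick, 70 mm long, 30 mm high (80 to 110 mm above the origin); 220 g. Origin: centre of its lower edge; z up. Either way round is the same. Fully home, its origin is at slot_floor and the tab 2 mm clear of the deck
- saddle: fixed steel stowing saddle: base 160 x 90 mm, 8 mm thick, an upright web 14 mm thick, and on it a roof-shaped angle 130 mm long, legs 30 mm, ridge up. Origin: on the bench under its middle; x along the ridge
- saddle_ridge (a point): middle of the saddle's outer ridge line, 100 mm above the bench; x along the ridge, z up. The origin of the first stand nested on it (inner ridge 31.8 mm above it) lies 31.8 mm below this point, each further one 7.1 mm higher
- slidebox: bystander: blue slide box with a white lid, 85 x 100 x 34 mm; origin under its middle
- tuberack: bystander: white tube block 50 x 120 mm with four purple-capped tubes, 88 mm high; origin under its middle
- scanner: bystander: black hand scanner lying on the bench, 170 x 62 mm, 34 mm high; origin under its middle
- stand0: loose drying stand: 90 degree angle of 5 mm dark metal, 120 mm long, 140 g, lying roof-wise, ridge up. Origin: mid-length, between its lower edges, at the level it rests on; x along the ridge (both ways alike). Outer ridge 38.9 mm up. Legs 50 mm (70.7 mm over corners), cut back to 40 mm over the middle 60 mm for fingers: there 56.6 mm over the corners, these 10.6 mm up. May be absent
- stand1: loose drying stand: 90 degree angle of 5 mm dark metal, 120 mm long, 140 g, lying roof-wise, ridge up. Origin: mid-length, between its lower edges, at the level it rests on; x along the ridge (both ways alike). Outer ridge 38.9 mm up. Legs 50 mm (70.7 mm over corners), cut back to 40 mm over the middle 60 mm for fingers: there 56.6 mm over the corners, these 10.6 mm up. May be absent
- stand2: loose drying stand: 90 degree angle of 5 mm dark metal, 120 mm long, 140 g, lying roof-wise, ridge up. Origin: mid-length, between its lower edges, at the level it rests on; x along the ridge (both ways alike). Outer ridge 38.9 mm up. Legs 50 mm (70.7 mm over corners), cut back to 40 mm over the middle 60 mm for fingers: there 56.6 mm over the corners, these 10.6 mm up. May be absent
- stand3: loose drying stand: 90 degree angle of 5 mm dark metal, 120 mm long, 140 g, lying roof-wise, ridge up. Origin: mid-length, between its lower edges, at the level it rests on; x along the ridge (both ways alike). Outer ridge 38.9 mm up. Legs 50 mm (70.7 mm over corners), cut back to 40 mm over the middle 60 mm for fingers: there 56.6 mm over the corners, these 10.6 mm up. May be absent
- stand4: loose drying stand: 90 degree angle of 5 mm dark metal, 120 mm long, 140 g, lying roof-wise, ridge up. Origin: mid-length, between its lower edges, at the level it rests on; x along the ridge (both ways alike). Outer ridge 38.9 mm up. Legs 50 mm (70.7 mm over corners), cut back to 40 mm over the middle 60 mm for fingers: there 56.6 mm over the corners, these 10.6 mm up. May be absent
- stand5: loose drying stand: 90 degree angle of 5 mm dark metal, 120 mm long, 140 g, lying roof-wise, ridge up. Origin: mid-length, between its lower edges, at the level it rests on; x along the ridge (both ways alike). Outer ridge 38.9 mm up. Legs 50 mm (70.7 mm over corners), cut back to 40 mm over the middle 60 mm for fingers: there 56.6 mm over the corners, these 10.6 mm up. May be absent
Mind the look-alikes: they are no part of the job. Several things look just like the saddle: the one meant starts farthest to the robot's left.

How it is judged:
By the outcome, as a careful person would: the job done as asked, in the order asked, and still so for the second after the job is handed in, with the robot touching nothing.
Of stand0, stand1, stand2, stand3, stand4, stand5 only 4 to 6 are there at a start; the rules pass over those that are not, and their reading is None.
At some moment in a run one of stand0, stand1, stand2, stand3, stand4, stand5 may be knocked a few centimetres aside while the robot is not near it.
It also fails if it takes over 210 s, if anything falls off the work surface, if the arm or the gripper's body presses on something with over 40 N, if the wrist force passes 120 N, or if a joint passes its speed limit or range.

## Robot

A 6-joint arm with a two-finger parallel gripper is mounted at the origin on the work surface. World frame = base frame: x ahead of the robot, y to its left, z up, the work surface at z = 0. Lengths are in m, angles in rad, forces in N, time in s.
With the tool pointing down it reaches from about 0.275 to 0.85 m from the base axis. Payload 5.2 kg.
Tool frame: the origin (TCP) lies at the very end of the fingers, on their centre line; the grasp point (between the pads) lies 19 mm behind it; z points along the fingers, y is the line along which they close (so a half turn about z gives the same grasp; the last joint's range is limited). The gripper opens to 85 mm and grips with 20 to 120 N. Pads are 22 mm wide; open, the fingers measure 114 mm over their backs; the gripper's body (76 mm by 85 mm) begins 54 mm behind the grasp point. The pads swing forward as they close: fully open they stand 13 mm farther back than shut.
Start: joints at [1.025, 0.259, 1.535, -0, 1.348, -0.203], TCP at [0.185, 0.518, 0.231] pointing down, gripper open.
Joint ranges: [-3.14, 3.14], [-0.91, 2.08], [0.19, 2.58], [-1.22, 4.36], [0.22, 2.71], [-3.12, 3.12]. Speed limits (rad/s): [2.57, 2.57, 3.14, 3.14, 3.14, 3.14].

## Interface

Orientations are given as a unit quaternion [x, y, z, w].
In Python, from station import get_obs, read_camera, camera_info, hand_in, masks_of, mark_of gives the robot as it stands. The module is installed in compiled form; this text tells all that it offers.
- The arm moves only by the tool jog_arm, never from a script. Its argument "rows" is a list of rows, each an object with "slide": the shift along the tool's x, y, z in mm, a list of three; "turn": the turn about the tool's z in rad. A call has 1 to 5 rows; each row is the pose to reach, as a shift and turn from the pose commanded when the call began, along the tool's axes at that moment; what a row does not reach only later rows make up. A row lasts 1/10 s, in which the tool goes at most 50 mm and 8.59 degrees, less where a joint would pass 70% of its speed; a pose out of reach is approached as far as the arm can. A call with a gripper value outside its range is refused whole. "gripper" is the finger opening in mm, from 0 to 85.4, set as the call begins (left out, the last holds). The fingers move at their own pace and stop on an object; "force" is the grip in N (left out, the last holds). Time passes only in rows, so rows that repeat a pose let the fingers close. It gives the time, the measured TCP pose, the force, the opening and the grip force at its end, in the units of the state.
- get_obs(): the state, without advancing time (a new reading comes with each control period).
- read_camera(name): name is "scene" or "top"; returns (picture, depth): 420x560x3 uint8, red, green, blue; 420x560 float32, m along the optical axis (not along the pixel's ray), 0 where there is no reading.
- camera_info(name): a dict with "K" (3x3 intrinsics, pixels), "R" (3x3) and "t" (3): a world point X has camera coordinates R X + t. Camera axes: x right, y down, z forward; pixel columns grow to the right and rows downward; lengths in m; the calibration is good to about 2 mm. A picture is of the moment at which its call begins. camera_info takes no time and is no camera call.
- hand_in(): hands the job in; it is judged then, once.
Trained networks look in the newest picture that a camera, given by its name, has taken for a name from the list of things; names that differ only in an ending like _2 or _b are one class to them, and where a whole thing is asked for, a point or a joint stands for the part that bears it (a point fixed in the world has none). Each returns a list of dicts, best first, with "score" (0 to 1); they miss things now and then, are a little off and sometimes report something else, mostly with a low value. They report only what shows in the picture. A call takes as long as a camera call. They do not tell look-alikes from the thing itself.
- masks_of(thing, camera): "mask" (420x560 bool, what is visible of it) and "centre" ([row, column] in pixels, amid what is visible of it).
- mark_of(thing, camera): "centre" ([row, column] in pixels: a listed point, or the origin of a listed thing).
The state is a dict: "t": time; "qpos": joint angles; "joint_vel": joint speeds; "joint_efforts": joint torques, N m; "position": TCP position; "eef_rot": TCP orientation; "wrist_force": force on the tool from outside, world axes, zero at the start; "torque": the same for the moment, N m; "finger_gap": finger opening in m; "grip_force": force on a finger pad.
Only numpy, scipy, OpenCV 4.12 (cv2) and the standard library are available. Lean on these libraries where they do the work, as an engineer would, in place of code of your own. Each camera call takes 0.05 s, during which the arm holds its last target. There are 200 camera calls.

## Working session

There is one attempt and no reset: what is moved stays moved. The work goes in short steps, Python scripts to look and compute and a tool call to move; the robot and the scene stay as the last step left them, time stands still between calls to the robot, and variables do not carry over. Pictures are saved under pics/ and viewed, at most 14 in all, crops included, and the job is handed in when it is done.

Besides the shell and the picture viewer there is one more tool, called after "Call:" as a command line: name --argument value ..., lists and objects as JSON in quotes. jog_arm: Moves the arm, as the interface text tells. Its arguments: {"type":"object","properties":{"rows":{"type":"array","items":{"type":"object","properties":{"slide":{"type":"array","items":{"type":"number"}},"turn":{"type":"number"}}}},"gripper":{"type":"number"},"force":{"type":"number"}},"required":["rows"]}

```bash
mkdir -p pics; cat > h.py <<'E'
import numpy as np, cv2
from station import *
def w(cam,r,c,d):
    i=camera_info(cam);K,R,t=map(np.array,(i["K"],i["R"],i["t"]))
    return R.T@(np.array([(c-K[0,2])/K[0,0]*d,(r-K[1,2])/K[1,1]*d,d])-t)
def onz(cam,r,c,z):
    i=camera_info(cam);K,R,t=map(np.array,(i["K"],i["R"],i["t"]))
    o=-R.T@t; v=R.T@np.array([(c-K[0,2])/K[0,0],(r-K[1,2])/K[1,1],1]); return o+v*(z-o[2])/v[2]
def cloud(cam,d):
    i=camera_info(cam);K,R,t=map(np.array,(i["K"],i["R"],i["t"]))
    r,c=np.mgrid[:420,:560]; P=np.stack([(c-K[0,2])/K[0,0]*d,(r-K[1,2])/K[1,1]*d,d],-1)-t
    return P@R
def px(cam,X):
    i=camera_info(cam);K,R,t=map(np.array,(i["K"],i["R"],i["t"])); p=K@(R@np.array(X)+t); return p[1]/p[2],p[0]/p[2]
E
python3 - <<'E'
from h import *
for n in("scene","top"):
    p,d=read_camera(n); cv2.imwrite(f"pics/{n}0.png",p[:,:,::-1]); i=camera_info(n); print(n,(-np.array(i["R"]).T@i["t"]).round(3),np.array(i["R"]).round(2).tolist(),i["K"][0][0])
for th in("dryer","bar_mid","bar_end_a","bar_end_b","slot_mouth","file","blade","saddle","saddle_ridge","stand0","slidebox","tuberack","scanner"):
    for m in mark_of(th,"top"): print(th,round(m["score"],2),np.round(m["centre"],1))
print(get_obs())
E
```

```text
scene [ 1.413 -0.523  1.178] [[0.49, 0.87, 0.0], [0.67, -0.38, -0.64], [-0.55, 0.31, -0.77]] 424.52695314614
top [ 0.293 -0.073  1.782] [[0.01, -1.0, -0.02], [-0.98, -0.01, -0.18], [0.18, 0.02, -0.98]] 498.5039881052325
dryer 0.55 [209.  177.2]
bar_mid 0.86 [233.6 174.9]
bar_end_a 0.84 [231.  201.6]
bar_end_a 0.76 [236.2 145.6]
bar_end_a 0.47 [198.3 376.4]
bar_end_b 0.84 [231.  201.6]
bar_end_b 0.76 [236.2 145.6]
bar_end_b 0.47 [198.3 376.4]
slot_mouth 0.71 [208.3 169.7]
file 0.76 [246.1 240.4]
blade 0.71 [233.6 202.2]
blade 0.54 [247.1 242.6]
saddle 0.79 [256.7 416.7]
saddle 0.56 [244.5 366.7]
saddle_ridge 0.93 [243.6 370.5]
saddle_ridge 0.75 [254.9 425.9]
saddle_ridge 0.54 [209.2 166.9]
stand0 0.88 [252.3 281.3]
stand0 0.78 [206.4 247.6]
stand0 0.63 [247.8 317.9]
stand0 0.59 [196.7 308.5]
slidebox 0.81 [163.9 300.7]
tuberack 0.86 [163.9 260.2]
scanner 0.89 [198.3 377.4]
{'t': 0.75, 'qpos': array([ 1.02517066e+00,  2.58569224e-01,  1.53497009e+00, -5.11886703e-05,
        1.34800696e+00, -2.02784854e-01]), 'joint_vel': array([ 3.84051346e-04, -9.23483585e-04,  1.32600644e-03,  2.21689180e-03,
        1.17220756e-03, -2.56338273e-05]), 'joint_efforts': array([-2.44835064e-03, -4.45844579e+01, -2.90857458e+01, -7.16578070e-04,
        1.08950509e-03, -4.25025481e-08]), 'position': array([0.18488419, 0.51800805, 0.23133835]), 'eef_rot': array([1.70576537e-01, 9.85344429e-01, 1.24605145e-05, 3.17110858e-05]), 'wrist_force': array([-0.53394682,  0.54933089, -0.7474426 ]), 'torque': array([ 0.03077424, -0.0250563 ,  0.00977478]), 'grip_force': 0.0, 'finger_gap': 0.08543874493400493}
```

View pics/top0.png

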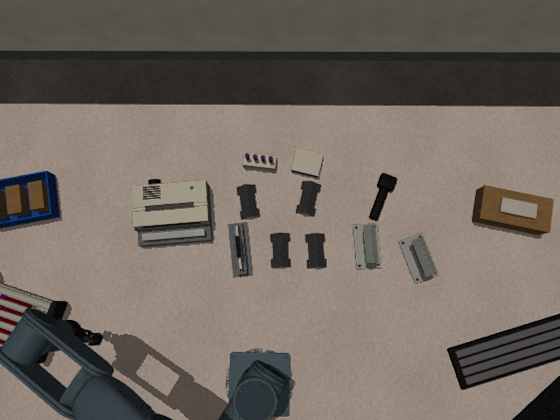

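View pics/scene0.png

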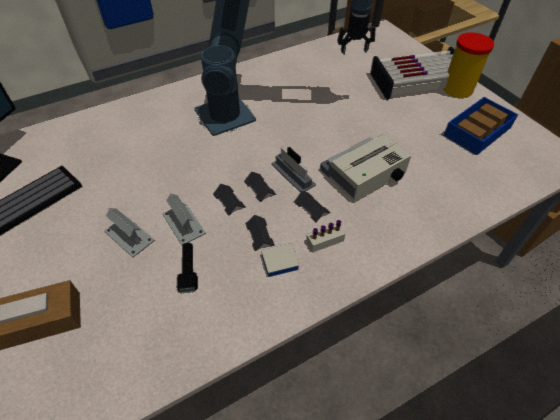

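Top view: dryer at about (210,175), bar (236,175), file with blade (248,240). Stands are at (202,247), (198,308), (250,281) and (250,316). Two saddles show, at (246,367) and (257,418). Image left is the robot's left (+y), so the saddle meant is (246,367) and (257,418) is the look-alike.

```bash
cat >> h.py <<'E'
from scipy.optimize import least_squares
def pts(cam,d,c,rad,z0,z1):
    P=cloud(cam,d)[d>0]; return P[(np.hypot(P[:,0]-c[0],P[:,1]-c[1])<rad)&(P[:,2]>z0)&(P[:,2]<z1)]
def rect(P):
    (c,s,a)=cv2.minAreaRect((P[:,:2]*1000).astype(np.float32)); 
    if s[0]<s[1]: a+=90; s=s[::-1]
    return np.array(c).round(1),np.array(s).round(1),round((a+90)%180-90,1)
def roof(P,c,a,top,half):
    # fit ridge: z=top+b-|perp|; a = ridge angle (rad)
    Q=P
    for _ in range(4):
        f=lambda q:-(-(Q[:,0]-c[0])*np.sin(q[1])+(Q[:,1]-c[1])*np.cos(q[1])-q[0]).__abs__()+top+q[2]-Q[:,2]
        s=least_squares(f,[0,a,0],loss="soft_l1",f_scale=.002); q=s.x
        n=np.array([-np.sin(q[1]),np.cos(q[1])]);u=np.array([np.cos(q[1]),np.sin(q[1])])
        al=(P[:,:2]-c)@u; lo,hi=np.percentile(al[np.abs((P[:,:2]-c)@n-q[0])<half],[1,99])
        c=c+n*q[0]+u*(lo+hi)/2; a=q[1]
    return c.round(4),round(np.degrees(a),2),round(q[2],4),round(hi-lo,4),len(P)
E
python3 - <<'E'
from h import *
D={n:read_camera(n)[1] for n in("top","scene")}
for n in D:
    print(n,"bench z",[np.median(pts(n,D[n],c,.02,-.02,.02)[:,2]).round(4) for c in((.42,-.1),(.3,-.05),(.4,.25))])
for nm,(r,c),z in(("A",(202,247),.03),("B",(198,308),.03),("C",(250,281),.03),("D",(250,316),.03)):
    g=onz("top",r,c,z)[:2]
    for n in D:
        P=pts(n,D[n],g,.075,.008,.045); print(nm,n,g.round(3),rect(P),roof(P,P[:,:2].mean(0),np.radians(rect(P)[2]),.0389,.025))
for nm,(r,c) in(("saddle",(244,369)),("twin",(256,423))):
    g=onz("top",r,c,.09)[:2]
    for n in D:
        P=pts(n,D[n],g,.085,.075,.105); print(nm,n,g.round(3),rect(P),roof(P,P[:,:2].mean(0),np.radians(rect(P)[2]),.1,.015))
g=onz("top",247,241,.08)[:2]
for n in D:
    for z in((.03,.05),(.1,.13)): 
        P=pts(n,D[n],g,.12,*z); print("file",n,z,rect(P),P[:,2].max().round(3),len(P))
g=onz("top",220,172,.08)[:2]
for n in D:
    for z in((.054,.068),(.095,.106),(.034,.046),(.11,.3)):
        P=pts(n,D[n],g,.2,*z); print("dryer",n,z,rect(P),np.median(P[:,2]).round(4),len(P))
for t in("bar_mid","slot_mouth","bar_end_a"):
  for n in D:
    print(t,n,[(onz(n,*m["centre"],.1 if t[0]=="s" else .062).round(4),round(m["score"],2)) for m in mark_of(t,n)][:2])
p,_=read_camera("top"); cv2.imwrite("pics/crop1.png",cv2.resize(p[140:290,120:450,::-1],None,fx=2.4,fy=2.4,interpolation=cv2.INTER_CUBIC))
E
```

```text
top bench z [np.float64(0.0049), np.float64(0.0001), np.float64(-0.0006)]
scene bench z [np.float64(0.006), np.float64(0.0003), np.float64(0.0009)]
A top [0.622 0.054] (array([619.6,  61.5]), array([132.3, 126.9]), 31.7) (array([0.6261, 0.0518]), np.float64(9.64), np.float64(-0.0004), np.float64(0.1201), 540)
A scene [0.622 0.054] (array([620.8,  46.9]), array([143.5,  67.9]), 10.4) (array([0.6296, 0.0504]), np.float64(9.54), np.float64(0.0008), np.float64(0.1212), 449)
B top [ 0.638 -0.164] (array([ 641.4, -166.7]), array([132.2, 123.6]), 84.2) (array([ 0.6406, -0.1668]), np.float64(167.97), np.float64(-0.0002), np.float64(0.1185), 546)
B scene [ 0.638 -0.164] (array([ 642.8, -169.2]), array([122.2,  65.8]), -12.9) (array([ 0.6434, -0.1682]), np.float64(-12.32), np.float64(0.0008), np.float64(0.119), 518)
C top [ 0.451 -0.069] (array([450.5, -71.4]), array([136.2, 116.2]), 33.9) (array([ 0.4525, -0.0668]), np.float64(2.03), np.float64(-0.0002), np.float64(0.1189), 570)
C scene [ 0.451 -0.069] (array([453.6, -65.4]), array([125.1,  80.4]), 1.7) (array([ 0.4555, -0.0685]), np.float64(
[... 1864 characters left out ...]
r scene (0.095, 0.106) (array([605.4, 315.8]), array([265. , 149.1]), -84.2) 0.1006 1954
dryer scene (0.034, 0.046) (array([638.5, 267.2]), array([325.5, 171.9]), 54.2) 0.0405 232
dryer scene (0.11, 0.3) (array([0., 0.]), array([0., 0.]), 0.0) nan 0
bar_mid top [(array([0.5044, 0.3085, 0.062 ]), 0.83)]
bar_mid scene [(array([0.5059, 0.2927, 0.062 ]), 0.69)]
slot_mouth top [(array([0.5889, 0.3127, 0.1   ]), 0.74), (array([0.4809, 0.4013, 0.1   ]), 0.54)]
slot_mouth scene [(array([0.5911, 0.3086, 0.1   ]), 0.66)]
bar_end_a top [(array([0.5093, 0.2043, 0.062 ]), 0.84), (array([0.4824, 0.4108, 0.062 ]), 0.8)]
bar_end_a scene [(array([0.4931, 0.385 , 0.062 ]), 0.76), (array([0.4961, 0.2155, 0.062 ]), 0.46)]
  return _methods._mean(a, axis=axis, dtype=dtype,
  ret = ret.dtype.type(ret / rcount)
```

View pics/crop1.png

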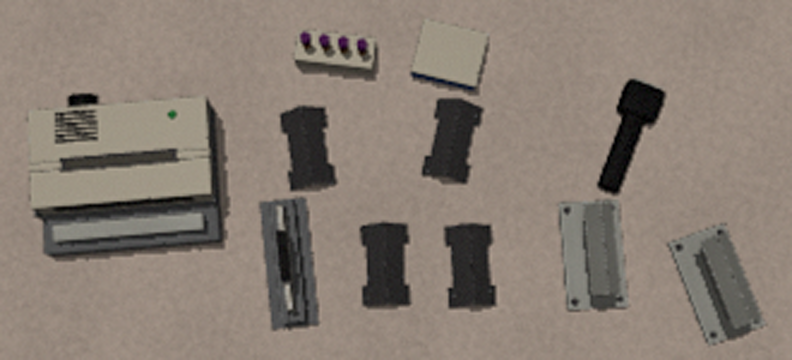

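The crop confirms the choice: the left saddle at crop (595,250) is the one meant, and the tilted one at (715,285) is the look-alike. It also shows the four dark stands, the blade's tab in the file at (283,250), and the bar on the grey step at (128,228). Next I refine the bar, blade and slot, then work out the first move.

```bash
cat >> h.py <<'E'
def go(x,y,z,ydeg,o=None):
    "slide(mm), turn(rad) to TCP (m) with tool-y axis at ydeg (mod 180)"
    from scipy.spatial.transform import Rotation as Ro
    o=o or get_obs(); R=Ro.from_quat(o["eef_rot"]).as_matrix()
    s=R.T@(np.array([x,y,z])-o["position"])*1000
    cur=np.degrees(np.arctan2(R[1,1],R[0,1])); d=(ydeg-cur+90)%180-90
    return s.round(1).tolist(), round(-np.radians(d),3), "cur",round(cur,1), o["position"].round(4).tolist(), "F",o["wrist_force"].round(1).tolist(),"q6",o["qpos"][5].round(2),"gap",round(o["finger_gap"],4),"t",round(o["t"],1)
E
python3 - <<'E'
from h import *
for n in("top","scene"):
    p,d=read_camera(n)
    P=cloud(n,d).reshape(-1,3); u=np.array([np.cos(np.radians(5.5)),np.sin(np.radians(5.5))]);v=np.array([-u[1],u[0]])
    q=P[:,:2]-[.5,.306]; m=(abs(q@u)<.03)&(abs(q@v)<.13)&(abs(P[:,2]-.0615)<.006); print(n,"bar",rect(P[m]),m.sum())
    q=P[:,:2]-[.456,.075]; m=(np.hypot(*q.T)<.06)&(abs(P[:,2]-.118)<.012); B=P[m]; print("tab",rect(B),B.mean(0).round(4),np.median(B[:,2]).round(4))
    a=np.linalg.svd(B[:,:2]-B[:,:2].mean(0))[2][0]; print("tab dir",np.degrees(np.arctan(a[1]/a[0])).round(1))
    q=P[:,:2]-[.456,.075]; m=(np.hypot(*q.T)<.12)&(abs(P[:,2]-.042)<.006)&(abs(q[:,1])<.05); print("file",rect(P[m]))
    q=P[:,:2]-[.456,.075]; m=(np.hypot(*q.T)<.09)&(abs(P[:,2]-.088)<.006)&(abs(q[:,1])<.03); print("plate",rect(P[m]),m.sum())
    q=P[:,:2]-[.591,.315]; m=(abs(q@u)<.025)&(abs(q@v)<.1)&(P[:,2]<.09);print("slot",rect(P[m]),m.sum())
print(go(.5,.306,.2,95.5))
E
```

```text
top bar (array([500.3, 297. ]), array([237.7,  36.9]), -81.5) 406
tab (array([454.3,  75.7]), array([70.4, 11.6]), 7.5) [0.4541 0.0756 0.1175] 0.1175
tab dir 7.4
file (array([468.5,  74.8]), array([206.1,  64.2]), -2.6)
plate (array([454. ,  75.2]), array([147.7,   9.7]), 7.0) 45
slot (array([597.6, 319.9]), array([150.2,  24. ]), -77.3) 109
scene bar (array([496.8, 304.2]), array([224.6,  24. ]), -82.8) 171
tab (array([459.4,  74.4]), array([71.8, 15.5]), 7.5) [0.4601 0.0727 0.1156] 0.1157
tab dir 8.4
file (array([469. ,  73.4]), array([204.4,  60.7]), -1.2)
plate (array([458.1,  75.3]), array([149.7,  14.5]), 8.4) 68
slot (array([585.6, 322.7]), array([139.2,   6.2]), -83.9) 26
([-368.1, -93.8, 31.3], np.float64(-0.439), 'cur', np.float64(70.4), [0.1849, 0.518, 0.2313], 'F', [-0.7, 0.1, 0.3], 'q6', np.float64(-0.2), 'gap', 0.0855, 't', 1.3)
```

Call:
jog_arm --rows '[{"slide":[-368,-94,31],"turn":-0.44},{"slide":[-368,-94,31],"turn":-0.44},{"slide":[-368,-94,31],"turn":-0.44},{"slide":[-368,-94,31],"turn":-0.44},{"slide":[-368,-94,31],"turn":-0.44}]' --gripper 0

```text
t: 1.8
position: [0.3808, 0.3862, 0.2122]
eef_rot: [-0.049, 0.999, 0.0, 0.0]
wrist_force: [0.4, 1.1, -0.1]
finger_gap: 0.0122
grip_force: 0.0
```

```bash
python3 - <<'E'
from h import *
print(go(.499,.305,.09,96.5))
# dryer yaw from brightness edges: slot darkness in the deck band, top and scene
for n in("top","scene"):
    p,d=read_camera(n); g=p.astype(float).mean(2)
    # rectify deck plane z=.1 at 1 mm
    xs=np.arange(.5,.7,.001); ys=np.arange(.17,.47,.001)
    X,Y=np.meshgrid(xs,ys); i=camera_info(n); q=(np.stack([X,Y,0*X+.1],-1)@np.array(i["R"]).T+i["t"])@np.array(i["K"]).T
    im=cv2.remap(p,(q[...,0]/q[...,2]).astype(np.float32),(q[...,1]/q[...,2]).astype(np.float32),cv2.INTER_CUBIC)
    cv2.imwrite(f"pics/deck_{n}.png",cv2.resize(im[:,:,::-1],None,fx=2,fy=2))
a=cv2.imread("pics/deck_top.png");b=cv2.imread("pics/deck_scene.png");cv2.imwrite("pics/deck.png",np.hstack([a,b])[::-1])
E
```

```text
([-109.5, -92.5, 122.2], np.float64(-0.015), 'cur', np.float64(95.7), [0.3808, 0.3862, 0.2122], 'F', [0.4, 1.1, -0.1], 'q6', np.float64(-1.08), 'gap', 0.0122, 't', 1.8)
```

View pics/deck.png

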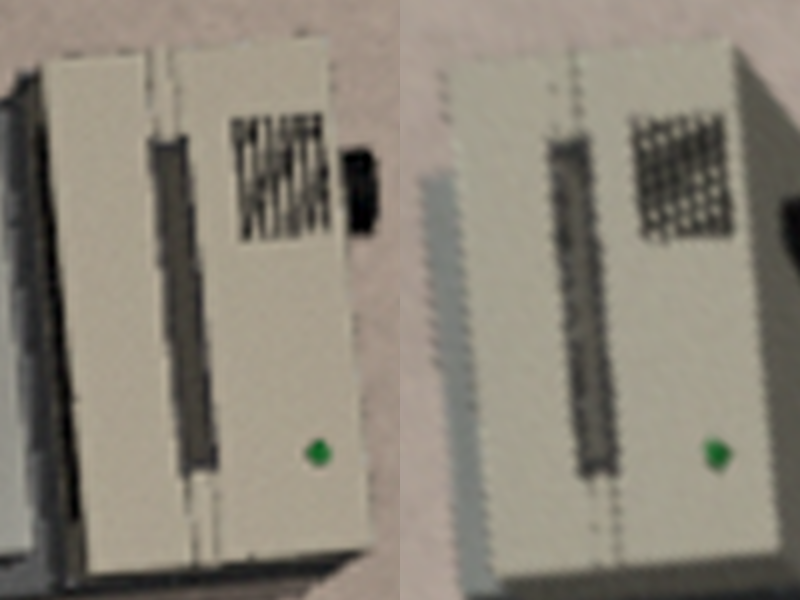

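The rectified deck (top camera left, scene camera right) shows the slot's middle at about (184,305) and (585,307). That gives a slot at (0.592, 0.317) with a yaw of about 5°, so bar_mid is about (0.500, 0.308). Now to go there.

Call:
jog_arm --rows '[{"slide":[-111,-90,130]},{"slide":[-111,-90,130]},{"slide":[-111,-90,130]},{"slide":[-111,-90,130]},{"slide":[-111,-90,130]}]' --gripper 0

```text
invalid input at $.rows[0]: expected keys slide, turn
```

```bash
python3 - <<'E'
from h import *
print(go(.5005,.308,.055,95.2))
E
```

```text
([-108.5, -85.6, 156.9], np.float64(0.0), 'cur', np.float64(95.2), [0.3844, 0.3837, 0.2115], 'F', [-0.4, 0.1, -1.1], 'q6', np.float64(-1.08), 'gap', 0.0003, 't', 1.9)
```

Call:
jog_arm --rows '[{"slide":[-108.5,-85.5,132],"turn":0},{"slide":[-108.5,-85.5,132],"turn":0},{"slide":[-108.5,-85.5,132],"turn":0},{"slide":[-108.5,-85.5,132],"turn":0},{"slide":[-108.5,-85.5,132],"turn":0}]'

```text
t: 2.4
position: [0.496, 0.3099, 0.0758]
eef_rot: [-0.047, 0.999, -0.001, -0.003]
wrist_force: [-0.9, 1.9, -0.5]
finger_gap: 0.0004
grip_force: 0.0
```

Call:
jog_arm --rows '[{"slide":[0,0,10],"turn":0},{"slide":[0,0,10],"turn":0},{"slide":[0,0,10],"turn":0}]'

```text
t: 2.7
position: [0.4952, 0.3138, 0.071]
eef_rot: [-0.049, 0.999, 0.0, 0.0]
wrist_force: [0.9, 0.0, -0.5]
finger_gap: -0.0001
grip_force: 0.0
```

```bash
python3 - <<'E'
from h import *
print(go(.5005,.308,.055,95.2))
E
```

```text
([-4.7, -6.3, 16.0], np.float64(0.008), 'cur', np.float64(95.7), [0.4952, 0.3138, 0.071], 'F', [0.9, 0.0, -0.5], 'q6', np.float64(-1.3), 'gap', -0.0001, 't', 2.7)
```

Call:
jog_arm --rows '[{"slide":[-4.7,-6,5],"turn":0.008},{"slide":[-4.7,-6,5],"turn":0.008},{"slide":[-4.7,-6,5],"turn":0.008}]'

```text
t: 3.0
position: [0.5011, 0.3073, 0.0655]
eef_rot: [-0.045, 0.999, 0.0, 0.0]
wrist_force: [-0.6, 0.4, 0.4]
finger_gap: 0.0
grip_force: 0.0
```

Call:
jog_arm --rows '[{"slide":[0,0,3],"turn":0},{"slide":[0,0,6],"turn":0},{"slide":[0,0,9],"turn":0},{"slide":[0,0,11.5],"turn":0},{"slide":[0,0,11.5],"turn":0}]'

```text
t: 3.5
position: [0.5014, 0.3074, 0.0542]
eef_rot: [-0.045, 0.999, 0.0, 0.0]
wrist_force: [-1.0, 0.7, 5.6]
finger_gap: -0.0001
grip_force: 3.0
```

Call:
jog_arm --rows '[{"slide":[0,0,0.5],"turn":0},{"slide":[0,0,0.5],"turn":0},{"slide":[0,0,0.5],"turn":0},{"slide":[0,0,0.5],"turn":0}]'

```text
t: 3.9
position: [0.5014, 0.3074, 0.054]
eef_rot: [-0.045, 0.999, 0.0, 0.001]
wrist_force: [-1.2, -1.0, 8.7]
finger_gap: 0.0001
grip_force: 4.0
```

```bash
python3 - <<'E'
from h import *
o=get_obs(); print(o["position"],o["wrist_force"])
p,_=read_camera("scene"); cv2.imwrite("pics/bar.png",cv2.resize(p[120:220,290:430,::-1],None,fx=5,fy=5,interpolation=cv2.INTER_CUBIC))
E
```

```text
[0.50144416 0.30736509 0.05403883] [-1.15677453 -0.97890578  8.72897712]
```

View pics/bar.png

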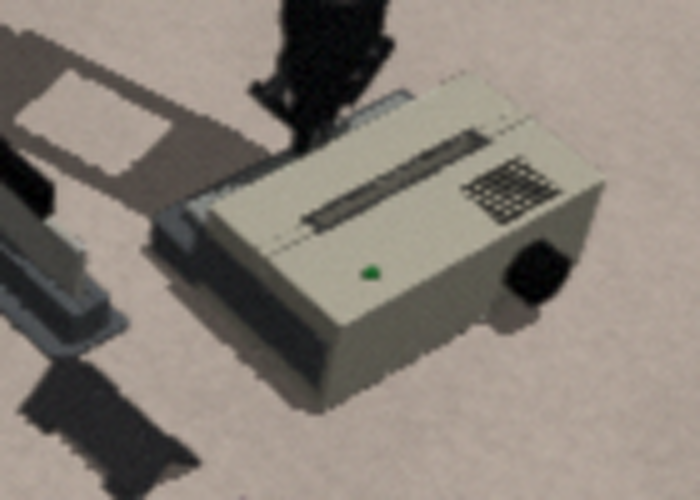

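The bar is bottomed (8 mm down, 8.7 N), with the fingers at its middle (around (310,140) in the crop). I raise the arm and go to the nearest stand, C, at (0.454, -0.068).

Call:
jog_arm --rows '[{"slide":[0,0,-50],"turn":0},{"slide":[0,0,-100],"turn":0},{"slide":[0,-50,-110],"turn":0},{"slide":[0,-100,-110],"turn":0},{"slide":[0,-150,-110],"turn":0}]' --gripper 85 --force 40

```text
t: 4.45
position: [0.5143, 0.1576, 0.1636]
eef_rot: [-0.046, 0.999, -0.0, 0.001]
wrist_force: [-0.3, -0.2, -0.2]
finger_gap: 0.0724
grip_force: 0.0
```

Call:
jog_arm --rows '[{"slide":[10,-220,0],"turn":0.06},{"slide":[10,-220,0],"turn":0.06},{"slide":[10,-220,0],"turn":0.06},{"slide":[10,-220,0],"turn":0.06},{"slide":[10,-220,0],"turn":0.06}]'

```text
t: 4.95
position: [0.5238, -0.0655, 0.1628]
eef_rot: [-0.013, 1.0, -0.001, -0.0]
wrist_force: [-1.0, 0.9, -0.6]
finger_gap: 0.0852
grip_force: 0.0
```

Call:
jog_arm --rows '[{"slide":[0,0,0],"turn":0},{"slide":[0,0,0],"turn":0}]'

```text
t: 5.15
position: [0.5235, -0.0613, 0.1626]
eef_rot: [-0.014, 1.0, 0.0, -0.001]
wrist_force: [-1.0, -0.2, 0.5]
finger_gap: 0.0852
grip_force: 0.0
```

```bash
cat >> h.py <<'E'
def find(c,top=.0389,r=.062,n="top",zr=(.008,.045),half=.025,a0=0):
    d=read_camera(n)[1]; P=pts(n,d,c,r,*zr); return roof(P,P[:,:2].mean(0),np.radians(a0),top,half)
E
python3 - <<'E'
from h import *
for n in("top","scene"): print(n,find((.454,-.068),n=n,a0=2))
print(go(.454,-.0677,.001,92))
E
```

```text
top (array([ 0.4536, -0.0667]), np.float64(3.31), np.float64(-0.0004), np.float64(0.1174), 292)
scene (array([ 0.4549, -0.0684]), np.float64(2.13), np.float64(0.0009), np.float64(0.1166), 381)
([69.7, -5.6, 161.9], np.float64(-0.005), 'cur', np.float64(91.7), [0.5236, -0.0601, 0.1628], 'F', [0.5, 0.4, -0.3], 'q6', np.float64(-1.93), 'gap', 0.0852, 't', 5.2)
```

Call:
jog_arm --rows '[{"slide":[50,-6,20],"turn":-0.01},{"slide":[69.5,-6.5,70],"turn":-0.01},{"slide":[69.5,-6.5,115],"turn":-0.01},{"slide":[69.5,-6.5,145],"turn":-0.01},{"slide":[69.5,-6.5,145],"turn":-0.01}]'

```text
t: 5.75
position: [0.4512, -0.0672, 0.0149]
eef_rot: [-0.021, 1.0, 0.002, -0.004]
wrist_force: [-0.2, 0.2, 0.5]
finger_gap: 0.085
grip_force: 0.0
```

Call:
jog_arm --rows '[{"slide":[0,0,8],"turn":0},{"slide":[0,0,16],"turn":0},{"slide":[0,0,16],"turn":0}]'

```text
t: 6.05
position: [0.4554, -0.0697, 0.0026]
eef_rot: [-0.02, 1.0, -0.0, 0.001]
wrist_force: [-0.7, -0.3, 0.2]
finger_gap: 0.0848
grip_force: 0.0
```

```bash
python3 - <<'E'
from h import *
print(go(.4543,-.0677,.001,92.5))
E
```

```text
([1.0, 2.1, 1.6], np.float64(-0.004), 'cur', np.float64(92.3), [0.4554, -0.0697, 0.0026], 'F', [-0.7, -0.3, 0.2], 'q6', np.float64(-2.01), 'gap', 0.0848, 't', 6.0)
```

Call:
jog_arm --rows '[{"slide":[1,2,1.5],"turn":-0.004},{"slide":[1,2,1.5],"turn":-0.004}]'

```text
t: 6.25
position: [0.4539, -0.0678, 0.0012]
eef_rot: [-0.022, 1.0, -0.0, 0.0]
wrist_force: [0.3, -0.5, -0.3]
finger_gap: 0.0854
grip_force: 0.0
```

Call:
jog_arm --rows '[{"slide":[0,0,0],"turn":0},{"slide":[0,0,0],"turn":0},{"slide":[0,0,0],"turn":0},{"slide":[0,0,0],"turn":0},{"slide":[0,0,0],"turn":0}]' --gripper 45 --force 30

```text
t: 6.75
position: [0.4539, -0.0681, 0.0014]
eef_rot: [-0.022, 1.0, -0.0, 0.0]
wrist_force: [-1.4, -0.2, 7.4]
finger_gap: 0.0539
grip_force: 30.0
```

Call:
jog_arm --rows '[{"slide":[0,0,-10],"turn":0},{"slide":[0,0,-40],"turn":0},{"slide":[0,0,-80],"turn":0},{"slide":[0,0,-120],"turn":0},{"slide":[0,0,-120],"turn":0}]'

```text
t: 7.25
position: [0.4571, -0.0692, 0.1261]
eef_rot: [-0.022, 1.0, -0.002, 0.005]
wrist_force: [0.6, -1.2, -0.7]
finger_gap: 0.0538
grip_force: 32.4
```

```bash
python3 - <<'E'
from h import *
p,_=read_camera("scene"); cv2.imwrite("pics/held.png",cv2.resize(p[100:300,100:340,::-1],None,fx=3,fy=3,interpolation=cv2.INTER_CUBIC))
for n in("top","scene"): print(n,find((.4724,-.3755),top=.1,n=n,r=.085,zr=(.075,.105),half=.015,a0=3))
print(go(.4724,-.3755,.12,93.5))
E
```

```text
top (array([ 0.4714, -0.3746]), np.float64(3.57), np.float64(-0.0004), np.float64(0.1265), 454)
scene (array([ 0.4742, -0.3763]), np.float64(3.92), np.float64(0.0009), np.float64(0.1297), 396)
([-6.1, -308.4, 0.3], np.float64(-0.018), 'cur', np.float64(92.5), [0.453, -0.0676, 0.1204], 'F', [-0.2, 0.8, -1.6], 'q6', np.float64(-2.01), 'gap', 0.0539, 't', 7.4)
```

View pics/held.png

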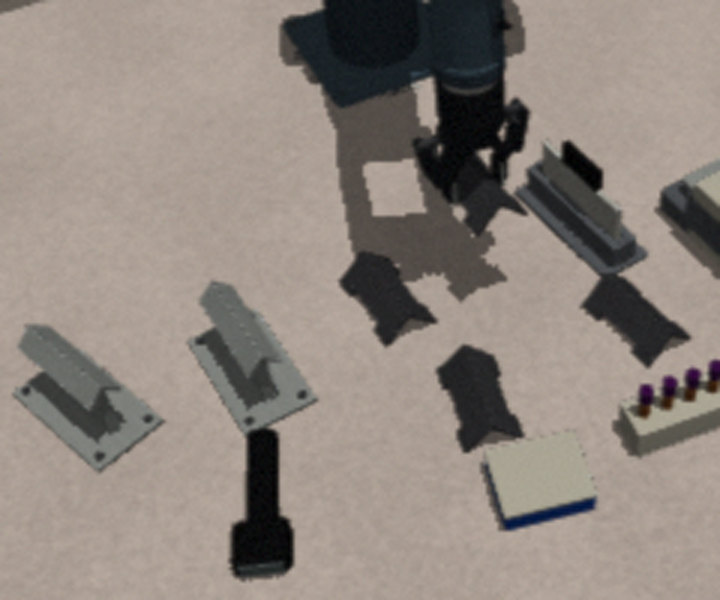

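The stand is held level (crop (480,190)). The correct saddle is at crop (255,350), with the look-alike to its left. I carry the stand over.

Call:
jog_arm --rows '[{"slide":[-6,-308,-30],"turn":-0.02},{"slide":[-6,-308,-30],"turn":-0.02},{"slide":[-6,-308,-30],"turn":-0.02},{"slide":[-6,-308,-30],"turn":-0.02},{"slide":[-6,-308,-30],"turn":-0.02}]'

```text
t: 7.9
position: [0.4679, -0.3172, 0.1427]
eef_rot: [-0.031, 1.0, 0.002, -0.001]
wrist_force: [1.6, 0.8, -1.7]
finger_gap: 0.0536
grip_force: 32.4
```

Call:
jog_arm --rows '[{"slide":[-1,-60,0],"turn":0},{"slide":[-1,-60,0],"turn":0},{"slide":[-1,-60,0],"turn":0},{"slide":[-1,-60,0],"turn":0},{"slide":[-1,-60,0],"turn":0}]'

```text
t: 8.4
position: [0.4737, -0.3737, 0.1439]
eef_rot: [-0.032, 0.999, 0.001, -0.001]
wrist_force: [-0.8, -0.1, -1.5]
finger_gap: 0.0543
grip_force: 32.5
```

```bash
python3 - <<'E'
from h import *
print(go(.4725,-.3757,.11,93.6))
E
```

```text
([1.2, -2.0, 33.9], np.float64(0.002), 'cur', np.float64(93.7), [0.4737, -0.3737, 0.1439], 'F', [-0.8, -0.1, -1.5], 'q6', np.float64(-2.49), 'gap', 0.0543, 't', 8.4)
```

Call:
jog_arm --rows '[{"slide":[1,-2,20],"turn":0},{"slide":[1,-2,40],"turn":0},{"slide":[1,-2,52],"turn":0},{"slide":[1,-2,52],"turn":0},{"slide":[1,-2,52],"turn":0}]'

```text
t: 8.9
position: [0.4735, -0.3775, 0.0933]
eef_rot: [-0.032, 0.999, -0.0, 0.0]
wrist_force: [-0.3, -0.1, -1.4]
finger_gap: 0.0542
grip_force: 32.5
```

```bash
python3 - <<'E'
from h import *
print(go(.4725,-.3757,.0696,93.6))
E
```

```text
([0.9, 1.9, 23.7], np.float64(0.001), 'cur', np.float64(93.7), [0.4735, -0.3775, 0.0933], 'F', [-0.3, -0.1, -1.4], 'q6', np.float64(-2.49), 'gap', 0.0542, 't', 8.9)
```

Call:
jog_arm --rows '[{"slide":[1,2,7],"turn":0},{"slide":[1,2,14],"turn":0},{"slide":[1,2,20],"turn":0},{"slide":[1,2,20],"turn":0}]'

```text
t: 9.3
position: [0.4714, -0.3756, 0.0718]
eef_rot: [-0.032, 1.0, 0.001, -0.001]
wrist_force: [-0.3, 0.1, -1.1]
finger_gap: 0.0541
grip_force: 32.5
```

Call:
jog_arm --rows '[{"slide":[0,0,2],"turn":0},{"slide":[0,0,4],"turn":0},{"slide":[0,0,4],"turn":0}]'

```text
t: 9.6
position: [0.4721, -0.3763, 0.0705]
eef_rot: [-0.032, 0.999, -0.0, 0.0]
wrist_force: [-2.4, 2.9, 7.2]
finger_gap: 0.0542
grip_force: 33.1
```

Call:
jog_arm --rows '[{"slide":[0,0,0],"turn":0},{"slide":[0,0,0],"turn":0},{"slide":[0,0,0],"turn":0}]' --gripper 85

```text
t: 9.9
position: [0.4721, -0.3763, 0.069]
eef_rot: [-0.032, 1.0, -0.0, 0.0]
wrist_force: [0.7, 0.1, 1.0]
finger_gap: 0.0847
grip_force: 0.0
```

Call:
jog_arm --rows '[{"slide":[0,0,-30],"turn":0},{"slide":[0,0,-80],"turn":0},{"slide":[0,30,-100],"turn":0},{"slide":[0,80,-100],"turn":0},{"slide":[0,130,-100],"turn":0}]'

```text
t: 10.4
position: [0.464, -0.246, 0.1698]
eef_rot: [-0.031, 1.0, -0.001, 0.001]
wrist_force: [0.8, 0.5, -0.5]
finger_gap: 0.0847
grip_force: 0.0
```

Call:
jog_arm --rows '[{"slide":[18,51,0],"turn":0.01},{"slide":[18,51,0],"turn":0.01},{"slide":[18,51,0],"turn":0.01}]'

```text
t: 10.7
position: [0.4425, -0.1956, 0.1693]
eef_rot: [-0.028, 1.0, -0.0, 0.0]
wrist_force: [0.8, -0.4, -0.1]
finger_gap: 0.0851
grip_force: 0.0
```

```bash
python3 - <<'E'
from h import *
for n in("top","scene"):
    print(n,find((.4724,-.3755),top=.1071,n=n,r=.085,zr=(.079,.113),half=.015,a0=3), find((.454,-.193),n=n,a0=3))
print(go(.4542,-.1935,.001,93.2))
E
```

```text
top (array([ 0.4712, -0.3746]), np.float64(3.11), np.float64(-0.0003), np.float64(0.1261), 580) (array([ 0.4162, -0.1943]), np.float64(0.39), np.float64(0.0), np.float64(0.0462), 195)
scene (array([ 0.4767, -0.3762]), np.float64(3.56), np.float64(0.0009), np.float64(0.1248), 522) (array([ 0.4563, -0.1941]), np.float64(3.26), np.float64(0.001), np.float64(0.1163), 411)
([-11.0, 4.3, 168.0], np.float64(-0.004), 'cur', np.float64(93.0), [0.4433, -0.1982, 0.169], 'F', [-1.2, -0.1, -0.6], 'q6', np.float64(-2.27), 'gap', 0.085, 't', 10.9)
```

The first stand is nested with its ridge at the right height, 107 mm. D is unmoved.

Call:
jog_arm --rows '[{"slide":[-11,4.5,40],"turn":-0.004},{"slide":[-11,4.5,85],"turn":-0.004},{"slide":[-11,4.5,125],"turn":-0.004},{"slide":[-11,4.5,152],"turn":-0.004},{"slide":[-11,4.5,152],"turn":-0.004}]'

```text
t: 11.4
position: [0.451, -0.191, 0.0132]
eef_rot: [-0.028, 1.0, 0.002, -0.003]
wrist_force: [-0.6, -0.1, -0.2]
finger_gap: 0.0846
grip_force: 0.0
```

Call:
jog_arm --rows '[{"slide":[0,0,8],"turn":0},{"slide":[0,0,15],"turn":0},{"slide":[0,0,15],"turn":0}]'

```text
t: 11.7
position: [0.4538, -0.1921, 0.0022]
eef_rot: [-0.028, 1.0, -0.0, 0.0]
wrist_force: [-0.1, -0.2, -0.3]
finger_gap: 0.0848
grip_force: 0.0
```

```bash
python3 - <<'E'
from h import *
print(go(.4544,-.1937,.001,93.2))
E
```

```text
([-0.5, -1.6, 1.2], np.float64(0.001), 'cur', np.float64(93.3), [0.4538, -0.1921, 0.0022], 'F', [-0.1, -0.2, -0.3], 'q6', np.float64(-2.25), 'gap', 0.0848, 't', 11.7)
```

Call:
jog_arm --rows '[{"slide":[-0.5,-1.5,1],"turn":0},{"slide":[-0.5,-1.5,1],"turn":0}]'

```text
t: 11.9
position: [0.4546, -0.1936, 0.0017]
eef_rot: [-0.029, 1.0, -0.001, 0.001]
wrist_force: [-0.2, 0.0, 0.7]
finger_gap: 0.0848
grip_force: 0.0
```

Call:
jog_arm --rows '[{"slide":[0,0,0],"turn":0},{"slide":[0,0,0],"turn":0},{"slide":[0,0,0],"turn":0},{"slide":[0,0,0],"turn":0},{"slide":[0,0,0],"turn":0}]' --gripper 45

```text
t: 12.4
position: [0.4542, -0.1931, 0.0017]
eef_rot: [-0.029, 1.0, -0.0, 0.0]
wrist_force: [-1.4, -0.4, 7.2]
finger_gap: 0.0541
grip_force: 30.1
```

Call:
jog_arm --rows '[{"slide":[0,0,-20],"turn":0},{"slide":[0,0,-60],"turn":0},{"slide":[0,0,-110],"turn":0},{"slide":[0,0,-150],"turn":0},{"slide":[0,-20,-150],"turn":0}]'

```text
t: 12.9
position: [0.4577, -0.2133, 0.1568]
eef_rot: [-0.03, 1.0, -0.003, 0.004]
wrist_force: [0.4, -0.3, -1.8]
finger_gap: 0.0538
grip_force: 32.5
```

Call:
jog_arm --rows '[{"slide":[-8,-50,0],"turn":0},{"slide":[-8,-100,0],"turn":0},{"slide":[-8,-150,0],"turn":0},{"slide":[-8,-162,0],"turn":0},{"slide":[-8,-162,0],"turn":0}]'

```text
t: 13.4
position: [0.4717, -0.3762, 0.1501]
eef_rot: [-0.027, 1.0, 0.0, -0.0]
wrist_force: [-0.4, 1.0, -1.8]
finger_gap: 0.054
grip_force: 32.5
```

```bash
python3 - <<'E'
from h import *
print(go(.4721,-.3763,.1,93.6))
E
```

```text
([-0.4, -0.1, 50.1], np.float64(-0.008), 'cur', np.float64(93.1), [0.4717, -0.3762, 0.1501], 'F', [-0.4, 1.0, -1.8], 'q6', np.float64(-2.48), 'gap', 0.054, 't', 13.4)
```

Call:
jog_arm --rows '[{"slide":[-0.5,0,25],"turn":-0.008},{"slide":[-0.5,0,50],"turn":-0.008},{"slide":[-0.5,0,60],"turn":-0.008},{"slide":[-0.5,0,60],"turn":-0.008},{"slide":[-0.5,0,60],"turn":-0.008}]'

```text
t: 13.9
position: [0.4733, -0.3737, 0.0917]
eef_rot: [-0.033, 0.999, -0.0, 0.0]
wrist_force: [-0.6, 0.1, -0.8]
finger_gap: 0.0538
grip_force: 32.5
```

```bash
python3 - <<'E'
from h import *
print(go(.4724,-.3763,.077,93.6))
E
```

```text
([1.0, -2.5, 14.7], np.float64(0.003), 'cur', np.float64(93.8), [0.4733, -0.3737, 0.0917], 'F', [-0.6, 0.1, -0.8], 'q6', np.float64(-2.49), 'gap', 0.0538, 't', 13.9)
```

Call:
jog_arm --rows '[{"slide":[1,-2.5,5],"turn":0.003},{"slide":[1,-2.5,10],"turn":0.003},{"slide":[1,-2.5,13],"turn":0.003},{"slide":[1,-2.5,13],"turn":0.003}]'

```text
t: 14.3
position: [0.4721, -0.3769, 0.0785]
eef_rot: [-0.031, 1.0, -0.0, 0.0]
wrist_force: [0.1, 1.5, 1.6]
finger_gap: 0.054
grip_force: 32.8
```

Call:
jog_arm --rows '[{"slide":[0,0,1.5],"turn":0},{"slide":[0,0,3],"turn":0},{"slide":[0,0,3],"turn":0}]'

```text
t: 14.6
position: [0.4722, -0.377, 0.0783]
eef_rot: [-0.031, 1.0, -0.001, 0.001]
wrist_force: [-5.8, 6.7, 21.2]
finger_gap: 0.054
grip_force: 33.9
```

Call:
jog_arm --rows '[{"slide":[0,0,-2],"turn":0},{"slide":[0,0,-2],"turn":0},{"slide":[0,0,-2],"turn":0}]' --gripper 85

```text
t: 14.9
position: [0.472, -0.3769, 0.0767]
eef_rot: [-0.031, 1.0, -0.0, 0.0]
wrist_force: [-0.4, -0.2, 0.8]
finger_gap: 0.0845
grip_force: 0.0
```

Call:
jog_arm --rows '[{"slide":[0,0,-30],"turn":0},{"slide":[0,0,-80],"turn":0},{"slide":[-30,30,-90],"turn":0.1},{"slide":[-65,65,-90],"turn":0.2},{"slide":[-100,100,-90],"turn":0.28}]'

```text
t: 15.4
position: [0.5665, -0.2705, 0.1675]
eef_rot: [0.112, 0.994, -0.0, 0.001]
wrist_force: [1.0, -0.1, 0.2]
finger_gap: 0.0849
grip_force: 0.0
```

Call:
jog_arm --rows '[{"slide":[-30,90,0],"turn":0},{"slide":[-30,90,0],"turn":0},{"slide":[-30,90,0],"turn":0},{"slide":[-30,90,0],"turn":0}]'

```text
t: 15.8
position: [0.6146, -0.1881, 0.1661]
eef_rot: [0.107, 0.994, -0.0, -0.001]
wrist_force: [0.5, 0.1, -0.3]
finger_gap: 0.0853
grip_force: 0.0
```

```bash
python3 - <<'E'
from h import *
for n in("top","scene"):
    print(n,find((.4724,-.3755),top=.1142,n=n,r=.085,zr=(.087,.12),half=.015,a0=3), find((.642,-.1675),n=n,a0=-12))
print(go(.642,-.1675,.017,77.8))
E
```

```text
top (array([ 0.4711, -0.375 ]), np.float64(3.33), np.float64(-0.0001), np.float64(0.1256), 568) (array([ 0.6408, -0.1665]), np.float64(-11.93), np.float64(-0.0001), np.float64(0.1177), 291)
scene (array([ 0.4749, -0.3762]), np.float64(4.01), np.float64(0.0009), np.float64(0.1253), 525) (array([ 0.6428, -0.1678]), np.float64(-12.05), np.float64(0.0008), np.float64(0.1176), 499)
([-22.6, 28.9, 149.7], np.float64(-0.007), 'cur', np.float64(77.4), [0.6137, -0.1908, 0.1667], 'F', [-0.6, 0.1, -0.1], 'q6', np.float64(-1.83), 'gap', 0.0851, 't', 16.0)
```

The second stand is nested at the right height. B is confirmed at (0.642, -0.167).

Call:
jog_arm --rows '[{"slide":[-22.5,29,40],"turn":-0.007},{"slide":[-22.5,29,85],"turn":-0.007},{"slide":[-22.5,29,125],"turn":-0.007},{"slide":[-22.5,29,150],"turn":-0.007},{"slide":[-22.5,29,150],"turn":-0.007}]'

```text
t: 16.5
position: [0.6388, -0.166, 0.0123]
eef_rot: [0.106, 0.994, 0.001, -0.004]
wrist_force: [0.6, 0.2, -0.3]
finger_gap: 0.085
grip_force: 0.0
```

Call:
jog_arm --rows '[{"slide":[0,0,8],"turn":0},{"slide":[0,0,15],"turn":0},{"slide":[0,0,15],"turn":0}]'

```text
t: 16.8
position: [0.6428, -0.1665, 0.0025]
eef_rot: [0.105, 0.994, -0.0, 0.001]
wrist_force: [-0.4, 0.8, 0.0]
finger_gap: 0.085
grip_force: 0.0
```

```bash
python3 - <<'E'
from h import *
print(go(.6418,-.1672,.0015,77.9))
E
```

```text
([0.8, -0.9, 1.0], np.float64(-0.0), 'cur', np.float64(77.9), [0.6428, -0.1665, 0.0025], 'F', [-0.4, 0.8, 0.0], 'q6', np.float64(-1.78), 'gap', 0.085, 't', 16.8)
```

Call:
jog_arm --rows '[{"slide":[1,-1,1],"turn":0},{"slide":[1,-1,1],"turn":0}]'

```text
t: 17.0
position: [0.6417, -0.167, 0.0018]
eef_rot: [0.105, 0.994, -0.0, 0.001]
wrist_force: [-0.5, -0.3, -0.1]
finger_gap: 0.0856
grip_force: 0.0
```

Call:
jog_arm --rows '[{"slide":[0,0,0],"turn":0},{"slide":[0,0,0],"turn":0},{"slide":[0,0,0],"turn":0},{"slide":[0,0,0],"turn":0},{"slide":[0,0,0],"turn":0}]' --gripper 45

```text
t: 17.5
position: [0.6416, -0.1667, 0.0018]
eef_rot: [0.105, 0.994, -0.0, 0.0]
wrist_force: [-1.4, 1.1, 4.9]
finger_gap: 0.0536
grip_force: 30.9
```

Call:
jog_arm --rows '[{"slide":[0,0,-20],"turn":0},{"slide":[0,0,-60],"turn":0},{"slide":[0,0,-110],"turn":0},{"slide":[0,0,-155],"turn":0},{"slide":[20,-40,-155],"turn":-0.05}]'

```text
t: 18.0
position: [0.6198, -0.2, 0.164]
eef_rot: [0.077, 0.997, -0.002, 0.008]
wrist_force: [0.8, -2.2, -1.3]
finger_gap: 0.0539
grip_force: 32.3
```

Call:
jog_arm --rows '[{"slide":[100,-195,0],"turn":-0.225},{"slide":[100,-195,0],"turn":-0.225},{"slide":[100,-195,0],"turn":-0.225},{"slide":[100,-195,0],"turn":-0.225},{"slide":[100,-195,0],"turn":-0.225}]'

```text
t: 18.5
position: [0.4805, -0.3815, 0.1556]
eef_rot: [-0.031, 1.0, -0.0, -0.001]
wrist_force: [0.0, -0.4, -2.0]
finger_gap: 0.0544
grip_force: 32.3
```

Call:
jog_arm --rows '[{"slide":[0,0,0],"turn":0},{"slide":[0,0,0],"turn":0}]'

```text
t: 18.7
position: [0.4832, -0.378, 0.1555]
eef_rot: [-0.031, 1.0, 0.001, -0.0]
wrist_force: [0.8, 0.0, -0.6]
finger_gap: 0.0541
grip_force: 32.3
```

```bash
python3 - <<'E'
from h import *
print(go(.4724,-.3763,.1,93.6))
E
```

```text
([10.6, 2.4, 55.5], np.float64(-0.0), 'cur', np.float64(93.6), [0.4832, -0.378, 0.1555], 'F', [0.8, 0.0, -0.6], 'q6', np.float64(-2.48), 'gap', 0.0541, 't', 18.7)
```

Call:
jog_arm --rows '[{"slide":[10.5,2.4,20],"turn":0},{"slide":[10.5,2.4,45],"turn":0},{"slide":[10.5,2.4,57],"turn":0},{"slide":[10.5,2.4,57],"turn":0},{"slide":[10.5,2.4,57],"turn":0}]'

```text
t: 19.2
position: [0.4738, -0.3759, 0.0993]
eef_rot: [-0.033, 0.999, -0.0, 0.0]
wrist_force: [0.2, 0.2, -1.6]
finger_gap: 0.0544
grip_force: 32.4
```

```bash
python3 - <<'E'
from h import *
print(go(.4723,-.3765,.0845,93.6))
E
```

```text
([1.5, -0.5, 14.8], np.float64(0.003), 'cur', np.float64(93.8), [0.4738, -0.3759, 0.0993], 'F', [0.2, 0.2, -1.6], 'q6', np.float64(-2.49), 'gap', 0.0544, 't', 19.2)
```

Call:
jog_arm --rows '[{"slide":[1.5,-0.5,5],"turn":0.003},{"slide":[1.5,-0.5,10],"turn":0.003},{"slide":[1.5,-0.5,13],"turn":0.003},{"slide":[1.5,-0.5,13],"turn":0.003}]'

```text
t: 19.6
position: [0.4714, -0.3769, 0.0858]
eef_rot: [-0.031, 1.0, 0.0, -0.0]
wrist_force: [-0.3, 0.4, -1.0]
finger_gap: 0.0538
grip_force: 32.4
```

Call:
jog_arm --rows '[{"slide":[0,0,1.5],"turn":0},{"slide":[0,0,2.5],"turn":0},{"slide":[0,0,2.5],"turn":0}]'

```text
t: 19.9
position: [0.4714, -0.377, 0.0855]
eef_rot: [-0.031, 1.0, -0.0, 0.0]
wrist_force: [-3.9, 3.3, 10.9]
finger_gap: 0.0539
grip_force: 33.2
```

Call:
jog_arm --rows '[{"slide":[0,0,-2],"turn":0},{"slide":[0,0,-2],"turn":0},{"slide":[0,0,-2],"turn":0}]' --gripper 85

```text
t: 20.2
position: [0.4715, -0.3773, 0.0855]
eef_rot: [-0.031, 1.0, -0.0, 0.0]
wrist_force: [0.5, 0.8, -0.3]
finger_gap: 0.0852
grip_force: 0.0
```

Call:
jog_arm --rows '[{"slide":[0,0,-30],"turn":0},{"slide":[0,0,-80],"turn":0},{"slide":[-15,40,-90],"turn":-0.03},{"slide":[-35,85,-90],"turn":-0.07},{"slide":[-55,130,-90],"turn":-0.105}]'

```text
t: 20.7
position: [0.5189, -0.2432, 0.1761]
eef_rot: [-0.083, 0.997, -0.001, 0.001]
wrist_force: [0.6, 0.4, -0.2]
finger_gap: 0.0852
grip_force: 0.0
```

Call:
jog_arm --rows '[{"slide":[-85,235,0],"turn":0},{"slide":[-85,235,0],"turn":0},{"slide":[-85,235,0],"turn":0},{"slide":[-85,235,0],"turn":0},{"slide":[-85,235,0],"turn":0}]'

```text
t: 21.2
position: [0.5634, 0.0039, 0.1753]
eef_rot: [-0.083, 0.997, -0.0, 0.0]
wrist_force: [0.6, 0.2, 0.6]
finger_gap: 0.0848
grip_force: 0.0
```

Call:
jog_arm --rows '[{"slide":[0,0,0],"turn":0},{"slide":[0,0,0],"turn":0}]'

```text
t: 21.4
position: [0.5633, 0.0033, 0.1751]
eef_rot: [-0.085, 0.996, -0.0, -0.0]
wrist_force: [0.3, -0.7, 0.1]
finger_gap: 0.0852
grip_force: 0.0
```

```bash
python3 - <<'E'
from h import *
for n in("top","scene"):
    print(n,find((.4724,-.3755),top=.1213,n=n,r=.085,zr=(.094,.127),half=.015,a0=3), find((.628,.051),n=n,a0=10))
print(go(.628,.051,.017,99.6))
p,_=read_camera("top"); cv2.imwrite("pics/mid.png",cv2.resize(p[140:290,120:450,::-1],None,fx=2.4,fy=2.4,interpolation=cv2.INTER_CUBIC))
E
```

```text
top (array([ 0.4698, -0.3745]), np.float64(3.68), np.float64(-0.0001), np.float64(0.1215), 566) (array([0.595 , 0.0492]), np.float64(11.41), np.float64(-0.0021), np.float64(0.054), 28)
scene (array([ 0.4755, -0.3761]), np.float64(3.51), np.float64(0.0008), np.float64(0.1232), 528) (array([0.6291, 0.0506]), np.float64(9.56), np.float64(0.0006), np.float64(0.1161), 426)
([-72.2, 39.4, 158.3], np.float64(-0.003), 'cur', np.float64(99.4), [0.5633, 0.0004, 0.1753], 'F', [-0.2, -0.2, 0.1], 'q6', np.float64(-1.93), 'gap', 0.0849, 't', 21.6)
```

View pics/mid.png

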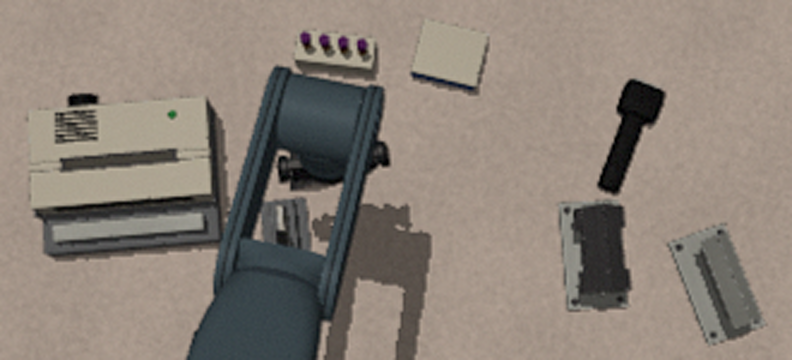

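Three stands sit neatly on the left saddle (crop (600,250)). The last one, A, is under the arm and unmoved.

Call:
jog_arm --rows '[{"slide":[-40,39.5,10],"turn":-0.003},{"slide":[-72,39.5,50],"turn":-0.003},{"slide":[-72,39.5,95],"turn":-0.003},{"slide":[-72,39.5,135],"turn":-0.003},{"slide":[-72,39.5,158],"turn":-0.003}]'

```text
t: 22.15
position: [0.6256, 0.0517, 0.0133]
eef_rot: [-0.084, 0.996, 0.0, -0.003]
wrist_force: [0.0, 0.7, 0.2]
finger_gap: 0.0851
grip_force: 0.0
```

Call:
jog_arm --rows '[{"slide":[0,0,8],"turn":0},{"slide":[0,0,15],"turn":0},{"slide":[0,0,15],"turn":0}]'

```text
t: 22.45
position: [0.6283, 0.0521, 0.0028]
eef_rot: [-0.084, 0.996, -0.0, 0.0]
wrist_force: [-0.8, 0.3, -0.6]
finger_gap: 0.0847
grip_force: 0.0
```

```bash
python3 - <<'E'
from h import *
print(go(.6277,.0511,.0015,99.6))
E
```

```text
([0.7, -0.8, 1.3], np.float64(0.001), 'cur', np.float64(99.6), [0.6283, 0.0521, 0.0028], 'F', [-0.8, 0.3, -0.6], 'q6', np.float64(-1.83), 'gap', 0.0847, 't', 22.4)
```

Call:
jog_arm --rows '[{"slide":[0.7,-0.8,1.3],"turn":0},{"slide":[0.7,-0.8,1.3],"turn":0}]'

```text
t: 22.65
position: [0.6282, 0.0516, 0.0026]
eef_rot: [-0.084, 0.996, -0.0, 0.001]
wrist_force: [-0.7, 0.6, -0.7]
finger_gap: 0.0852
grip_force: 0.0
```

Call:
jog_arm --rows '[{"slide":[0,0,0],"turn":0},{"slide":[0,0,0],"turn":0},{"slide":[0,0,0],"turn":0},{"slide":[0,0,0],"turn":0},{"slide":[0,0,0],"turn":0}]' --gripper 45

```text
t: 23.15
position: [0.6277, 0.052, 0.0023]
eef_rot: [-0.085, 0.996, -0.0, 0.001]
wrist_force: [-2.4, 0.1, 6.1]
finger_gap: 0.0543
grip_force: 30.5
```

Call:
jog_arm --rows '[{"slide":[0,0,-20],"turn":0},{"slide":[0,0,-60],"turn":0},{"slide":[0,0,-110],"turn":0},{"slide":[0,0,-160],"turn":0},{"slide":[0,0,-165],"turn":0}]'

```text
t: 23.65
position: [0.6312, 0.0518, 0.1741]
eef_rot: [-0.085, 0.996, -0.001, 0.007]
wrist_force: [0.9, 0.2, -1.2]
finger_gap: 0.0546
grip_force: 32.4
```

Call:
jog_arm --rows '[{"slide":[110,-195,0],"turn":0.0},{"slide":[110,-195,0],"turn":0.0},{"slide":[110,-195,0],"turn":0.0},{"slide":[110,-195,0],"turn":0.0},{"slide":[110,-195,0],"turn":0.0}]'

```text
t: 24.15
position: [0.5497, -0.1621, 0.1654]
eef_rot: [-0.083, 0.997, -0.0, -0.001]
wrist_force: [0.2, 0.6, -1.7]
finger_gap: 0.0538
grip_force: 32.4
```

Call:
jog_arm --rows '[{"slide":[110,-195,0],"turn":0.105},{"slide":[110,-195,0],"turn":0.105},{"slide":[110,-195,0],"turn":0.105},{"slide":[110,-195,0],"turn":0.105},{"slide":[110,-195,0],"turn":0.105}]'

```text
t: 24.65
position: [0.4739, -0.3733, 0.1653]
eef_rot: [-0.031, 1.0, -0.0, -0.001]
wrist_force: [0.3, 0.8, -0.8]
finger_gap: 0.0539
grip_force: 32.4
```

Call:
jog_arm --rows '[{"slide":[0,0,0],"turn":0},{"slide":[0,0,0],"turn":0}]'

```text
t: 24.85
position: [0.4754, -0.3694, 0.1652]
eef_rot: [-0.031, 1.0, 0.001, -0.0]
wrist_force: [0.1, 0.4, -1.0]
finger_gap: 0.0541
grip_force: 32.4
```

```bash
python3 - <<'E'
from h import *
print(go(.4722,-.3767,.105,93.6))
E
```

```text
([3.6, -7.2, 60.1], np.float64(-0.0), 'cur', np.float64(93.6), [0.4754, -0.3694, 0.1652], 'F', [0.1, 0.4, -1.0], 'q6', np.float64(-2.48), 'gap', 0.0541, 't', 24.9)
```

Call:
jog_arm --rows '[{"slide":[3.6,-7.2,25],"turn":0},{"slide":[3.6,-7.2,45],"turn":0},{"slide":[3.6,-7.2,58],"turn":0},{"slide":[3.6,-7.2,58],"turn":0},{"slide":[3.6,-7.2,58],"turn":0}]'

```text
t: 25.35
position: [0.4735, -0.3762, 0.1084]
eef_rot: [-0.033, 0.999, 0.0, 0.0]
wrist_force: [-0.2, -0.5, -0.3]
finger_gap: 0.0539
grip_force: 32.4
```

```bash
python3 - <<'E'
from h import *
print(go(.4722,-.3767,.092,93.6))
E
```

```text
([1.4, -0.4, 16.4], np.float64(0.003), 'cur', np.float64(93.8), [0.4735, -0.3762, 0.1084], 'F', [-0.2, -0.5, -0.3], 'q6', np.float64(-2.49), 'gap', 0.0539, 't', 25.4)
```

Call:
jog_arm --rows '[{"slide":[1.1,-0.4,6],"turn":0.003},{"slide":[1.1,-0.4,12],"turn":0.003},{"slide":[1.1,-0.4,15],"turn":0.003},{"slide":[1.1,-0.4,15],"turn":0.003}]'

```text
t: 25.75
position: [0.4719, -0.3773, 0.0936]
eef_rot: [-0.031, 1.0, 0.0, 0.0]
wrist_force: [-1.7, 1.5, 2.5]
finger_gap: 0.0541
grip_force: 32.7
```

Call:
jog_arm --rows '[{"slide":[0,0,1.5],"turn":0},{"slide":[0,0,2],"turn":0},{"slide":[0,0,2],"turn":0}]'

```text
t: 26.05
position: [0.4719, -0.3774, 0.0934]
eef_rot: [-0.031, 1.0, -0.0, 0.0]
wrist_force: [-4.2, 4.9, 14.1]
finger_gap: 0.0539
grip_force: 33.4
```

```bash
python3 - <<'E'
from h import *
print(go(.4722,-.3767,.092,93.6))
E
```

```text
([-0.3, 0.6, 1.4], np.float64(-0.002), 'cur', np.float64(93.5), [0.4719, -0.3774, 0.0934], 'F', [-4.2, 4.9, 14.1], 'q6', np.float64(-2.49), 'gap', 0.0539, 't', 26.1)
```

Seated. I release it and move towards the blade.

Call:
jog_arm --rows '[{"slide":[0,0,-2],"turn":0},{"slide":[0,0,-2],"turn":0},{"slide":[0,0,-2],"turn":0}]' --gripper 85

```text
t: 26.35
position: [0.4719, -0.3776, 0.093]
eef_rot: [-0.031, 1.0, -0.0, 0.0]
wrist_force: [1.0, -0.1, -0.2]
finger_gap: 0.0848
grip_force: 0.0
```

Call:
jog_arm --rows '[{"slide":[0,0,-30],"turn":0},{"slide":[0,0,-80],"turn":0},{"slide":[0,40,-100],"turn":0},{"slide":[0,90,-100],"turn":0},{"slide":[0,140,-100],"turn":0}]'

```text
t: 26.85
position: [0.4634, -0.2371, 0.1937]
eef_rot: [-0.03, 1.0, -0.001, 0.001]
wrist_force: [0.9, 0.3, -0.4]
finger_gap: 0.0851
grip_force: 0.0
```

Call:
jog_arm --rows '[{"slide":[0,150,0],"turn":-0.06},{"slide":[0,150,0],"turn":-0.06},{"slide":[0,150,0],"turn":-0.06},{"slide":[0,150,0],"turn":-0.06},{"slide":[0,150,0],"turn":-0.06}]'

```text
t: 27.35
position: [0.4542, -0.087, 0.1932]
eef_rot: [-0.062, 0.998, -0.0, 0.0]
wrist_force: [0.3, -1.1, -0.7]
finger_gap: 0.085
grip_force: 0.0
```

```bash
python3 - <<'E'
from h import *
for n in("top","scene"):
    print(n,find((.4724,-.3755),top=.1284,n=n,r=.085,zr=(.1,.135),half=.015,a0=3))
    p,d=read_camera(n); P=cloud(n,d).reshape(-1,3)
    q=P[:,:2]-[.456,.075]; m=(np.hypot(*q.T)<.06)&(abs(P[:,2]-.118)<.008); B=P[m]; print("tab",rect(B),B.mean(0).round(4))
    for z,t in((.118,"tab"),(.1,"deck")):
        yaw=np.radians(7.5 if t=="tab" else 95)
        # rectified view at z in 0.5 mm
        c0=(.456,.075) if t=="tab" else (.592,.3165)
        a=np.arange(-.06,.06,.0005) if t=="tab" else np.arange(-.1,.1,.0005); b=np.arange(-.03,.03,.0005)
        A,Bb=np.meshgrid(a,b); X=c0[0]+A*np.cos(yaw)-Bb*np.sin(yaw); Y=c0[1]+A*np.sin(yaw)+Bb*np.cos(yaw)
        i=camera_info(n); k=(np.stack([X,Y,0*X+z],-1)@np.array(i["R"]).T+i["t"])@np.array(i["K"]).T
        im=cv2.remap(p,(k[...,0]/k[...,2]).astype(np.float32),(k[...,1]/k[...,2]).astype(np.float32),cv2.INTER_LINEAR); cv2.imwrite(f"pics/r_{t}_{n}.png",cv2.copyMakeBorder(cv2.resize(im[:,:,::-1],(800,int(800*len(b)/len(a)))),0,0,0,0,0))
ims=[cv2.imread(f"pics/r_{t}_{n}.png") for t in("deck",) for n in("top","scene")]; print([i.shape for i in ims])
cv2.imwrite("pics/rect.png",np.vstack(ims))
print(go(.4565,.0748,.155,97.5))
E
```

```text
top (array([ 0.4707, -0.3749]), np.float64(3.68), np.float64(-0.0007), np.float64(0.1184), 578)
tab (array([455.2,  75.9]), array([68.3, 12. ]), 7.5) [0.4543 0.0758 0.1172]
scene (array([ 0.4756, -0.3761]), np.float64(3.64), np.float64(0.0011), np.float64(0.1189), 541)
tab (array([459.3,  72.4]), array([70.9, 17. ]), 1.6) [0.4599 0.0727 0.1172]
[(240, 800, 3), (240, 800, 3)]
([-21.6, 162.8, 37.9], np.float64(-0.012), 'cur', np.float64(96.8), [0.4544, -0.0894, 0.193], 'F', [0.4, -0.3, 0.1], 'q6', np.float64(-2.13), 'gap', 0.0853, 't', 27.6)
```

View pics/rect.png

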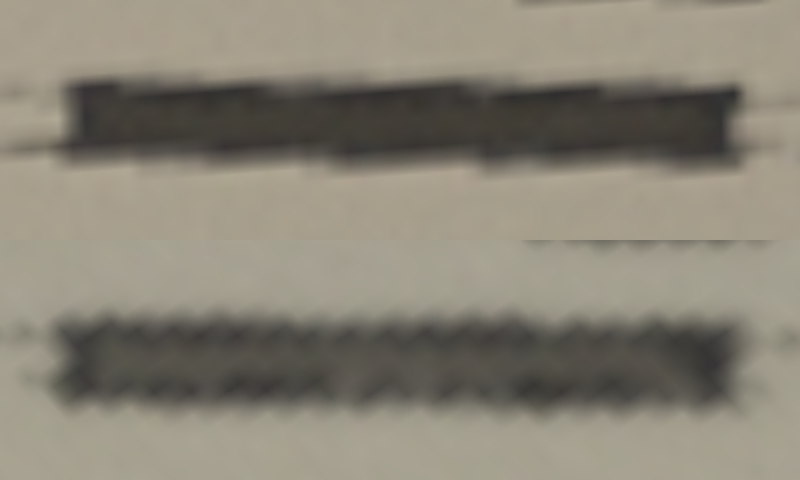

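All four stands are nested, with the top ridge at about 128 mm as required. In the rectified deck views the slot runs over columns 70–735 around row 121 in both cameras, so the slot centre is about (0.5917, 0.3165) with its axis at about 95.4°, and its mouth is chamfered. Next, grasp the blade.

Call:
jog_arm --rows '[{"slide":[-21.5,50,0],"turn":-0.012},{"slide":[-21.5,100,0],"turn":-0.012},{"slide":[-21.5,150,0],"turn":-0.012},{"slide":[-21.5,163,30],"turn":-0.012},{"slide":[-21.5,163,40],"turn":-0.012}]'

```text
t: 28.05
position: [0.4544, 0.0776, 0.1511]
eef_rot: [-0.067, 0.998, 0.0, -0.002]
wrist_force: [0.4, -0.1, -0.3]
finger_gap: 0.0849
grip_force: 0.0
```

Call:
jog_arm --rows '[{"slide":[0,0,20],"turn":0},{"slide":[0,0,20],"turn":0},{"slide":[0,0,20],"turn":0}]'

```text
t: 28.35
position: [0.4561, 0.075, 0.1331]
eef_rot: [-0.066, 0.998, -0.0, -0.001]
wrist_force: [-0.0, -0.2, 0.2]
finger_gap: 0.085
grip_force: 0.0
```

```bash
python3 - <<'E'
from h import *
print(go(.456,.075,.093,97.5))
E
```

```text
([0.1, 0.0, 40.1], np.float64(0.0), 'cur', np.float64(97.5), [0.4561, 0.075, 0.1331], 'F', [-0.0, -0.2, 0.2], 'q6', np.float64(-1.78), 'gap', 0.085, 't', 28.4)
```

Call:
jog_arm --rows '[{"slide":[0,0,15],"turn":0},{"slide":[0,0,30],"turn":0},{"slide":[0,0,40],"turn":0},{"slide":[0,0,40],"turn":0},{"slide":[0,0,40],"turn":0}]'

```text
t: 28.85
position: [0.4563, 0.076, 0.0937]
eef_rot: [-0.066, 0.998, -0.0, 0.0]
wrist_force: [-1.2, 0.3, 0.0]
finger_gap: 0.0853
grip_force: 0.0
```

Call:
jog_arm --rows '[{"slide":[0,0,0],"turn":0},{"slide":[0,0,0],"turn":0},{"slide":[0,0,0],"turn":0},{"slide":[0,0,0],"turn":0},{"slide":[0,0,0],"turn":0}]' --gripper 4 --force 35

```text
t: 29.35
position: [0.4558, 0.0765, 0.0932]
eef_rot: [-0.067, 0.998, -0.0, 0.0]
wrist_force: [-0.6, 1.8, 2.8]
finger_gap: 0.0119
grip_force: 6.2
```

Call:
jog_arm --rows '[{"slide":[0,0,0],"turn":0},{"slide":[0,0,0],"turn":0}]'

```text
t: 29.55
position: [0.4559, 0.0764, 0.0933]
eef_rot: [-0.067, 0.998, -0.0, 0.0]
wrist_force: [-0.5, 0.1, 3.0]
finger_gap: 0.0115
grip_force: 35.5
```

```bash
python3 - <<'E'
from h import *
o=get_obs();print(o["torque"],go(.456,.075,.093,97.5))
E
```

```text
[-0.09638161  0.1030131   0.01483526] ([0.1, -1.4, 0.3], np.float64(0.002), 'cur', np.float64(97.6), [0.4559, 0.0764, 0.0933], 'F', [-0.5, 0.1, 3.0], 'q6', np.float64(-1.78), 'gap', 0.0115, 't', 29.6)
```

Call:
jog_arm --rows '[{"slide":[0,0,-15],"turn":0},{"slide":[0,0,-40],"turn":0},{"slide":[0,0,-80],"turn":0},{"slide":[0,0,-120],"turn":0},{"slide":[0,0,-130],"turn":0}]'

```text
t: 30.05
position: [0.4577, 0.0764, 0.227]
eef_rot: [-0.067, 0.998, -0.0, 0.003]
wrist_force: [1.0, 0.3, -2.3]
finger_gap: 0.0113
grip_force: 34.9
```

Call:
jog_arm --rows '[{"slide":[0,0,0],"turn":0.14},{"slide":[0,0,0],"turn":0.28},{"slide":[0,0,0],"turn":0.42},{"slide":[0,0,0],"turn":0.56},{"slide":[0,0,0],"turn":0.7}]'

```text
t: 30.55
position: [0.4548, 0.0765, 0.2216]
eef_rot: [0.282, 0.959, -0.0, -0.001]
wrist_force: [-0.0, 0.1, -1.6]
finger_gap: 0.0112
grip_force: 34.8
```

Call:
jog_arm --rows '[{"slide":[0,0,0],"turn":0.14},{"slide":[0,0,0],"turn":0.28},{"slide":[0,0,0],"turn":0.42},{"slide":[0,0,0],"turn":0.56},{"slide":[0,0,0],"turn":0.7}]'

```text
t: 31.05
position: [0.4548, 0.0765, 0.2215]
eef_rot: [0.594, 0.804, -0.001, -0.001]
wrist_force: [-0.1, 0.5, -2.7]
finger_gap: 0.0113
grip_force: 34.8
```

Call:
jog_arm --rows '[{"slide":[0,0,0],"turn":0.1},{"slide":[0,0,0],"turn":0.209},{"slide":[0,0,0],"turn":0.209},{"slide":[0,0,0],"turn":0.209}]'

```text
t: 31.45
position: [0.4552, 0.0765, 0.2221]
eef_rot: [0.672, 0.741, -0.001, -0.001]
wrist_force: [-0.5, -0.8, -1.7]
finger_gap: 0.0114
grip_force: 34.8
```

```bash
python3 - <<'E'
from h import *
print(go(.5917,.3165,.22,5.4))
p,d=read_camera("scene"); cv2.imwrite("pics/blade.png",cv2.resize(p[60:220,200:440,::-1],None,fx=3,fy=3,interpolation=cv2.INTER_CUBIC))
E
```

```text
([225.5, 159.3, 1.9], np.float64(0.004), 'cur', np.float64(5.6), [0.4552, 0.0765, 0.2221], 'F', [-0.5, -0.8, -1.7], 'q6', np.float64(-0.17), 'gap', 0.0114, 't', 31.4)
```

View pics/blade.png

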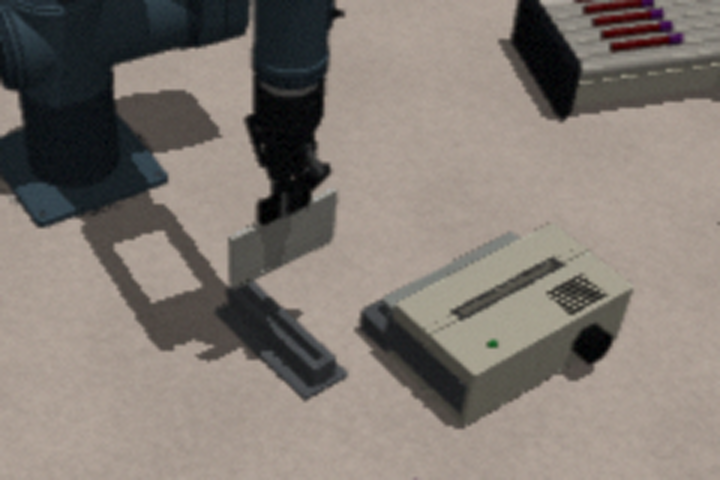

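The blade hangs upright in the fingers (crop (285,235)), parallel to the slot (508,288).

Call:
jog_arm --rows '[{"slide":[190,134,0],"turn":0.004},{"slide":[190,134,0],"turn":0.004},{"slide":[190,134,0],"turn":0.004},{"slide":[190,134,0],"turn":0.004},{"slide":[190,134,0],"turn":0.004}]'

```text
t: 32.0
position: [0.5721, 0.2814, 0.2222]
eef_rot: [0.673, 0.74, 0.0, -0.0]
wrist_force: [0.3, -0.7, -2.2]
finger_gap: 0.0113
grip_force: 35.0
```

Call:
jog_arm --rows '[{"slide":[35,25,0],"turn":0},{"slide":[35,25,0],"turn":0},{"slide":[35,25,0],"turn":0},{"slide":[35,25,0],"turn":0}]'

```text
t: 32.4
position: [0.5923, 0.3147, 0.2226]
eef_rot: [0.674, 0.739, -0.001, -0.0]
wrist_force: [-0.4, -0.7, -2.5]
finger_gap: 0.0114
grip_force: 35.3
```

```bash
python3 - <<'E'
from h import *
o=get_obs();T=o["position"];print(go(.5917,.3165,.195,5.4))
d=read_camera("scene")[1]; P=pts("scene",d,T[:2],.1,T[2]-.09,T[2]-.008)
y=P[:,1]; f=np.polyfit(P[:,1],P[:,0],1); res=P[:,0]-np.polyval(f,y); P=P[abs(res)<.008]; f=np.polyfit(P[:,1],P[:,0],1)
v=np.array([np.cos(np.radians(95.4)),np.sin(np.radians(95.4))]); s=(P[:,:2]-T[:2])@v
print(len(P),"yaw",90-np.degrees(np.arctan(f[0])),"along",np.percentile(s,[0,1,99,100]).round(4),"face x at T",np.polyval(f,T[1]).round(4)-T[0].round(4),"z",P[:,2].min().round(3),P[:,2].max().round(3))
fz=np.polyfit(P[:,2],P[:,0]-np.polyval(f,P[:,1]),1); print("tilt deg",np.degrees(fz[0]))
E
```

```text
([1.9, -0.4, 27.6], np.float64(-0.003), 'cur', np.float64(5.3), [0.5923, 0.3147, 0.2226], 'F', [-0.4, -0.7, -2.5], 'q6', np.float64(0.23), 'gap', 0.0114, 't', 32.4)
473 yaw 94.9395578981557 along [-0.0789 -0.0775  0.0724  0.0755] face x at T 0.0032999999999999696 z 0.136 0.214
tilt deg 0.38518206348178674
```

Call:
jog_arm --rows '[{"slide":[3.3,-0.2,10],"turn":-0.003},{"slide":[3.3,-0.2,20],"turn":-0.003},{"slide":[3.3,-0.2,30],"turn":-0.003},{"slide":[3.3,-0.2,32],"turn":-0.003},{"slide":[3.3,-0.2,32],"turn":-0.003}]'

```text
t: 32.95
position: [0.5919, 0.3183, 0.1901]
eef_rot: [0.673, 0.739, -0.001, -0.0]
wrist_force: [0.2, 0.1, -1.6]
finger_gap: 0.0114
grip_force: 35.2
```

```bash
python3 - <<'E'
from h import *
print(go(.592,.318,.18,5.4))
E
```

```text
([-0.3, 0.1, 10.1], np.float64(-0.0), 'cur', np.float64(5.4), [0.5919, 0.3183, 0.1901], 'F', [0.2, 0.1, -1.6], 'q6', np.float64(0.23), 'gap', 0.0114, 't', 33.0)
```

Call:
jog_arm --rows '[{"slide":[0,0,3],"turn":0},{"slide":[0,0,6],"turn":0},{"slide":[0,0,9],"turn":0},{"slide":[0,0,12],"turn":0},{"slide":[0,0,12],"turn":0}]'

```text
t: 33.45
position: [0.5924, 0.3186, 0.179]
eef_rot: [0.673, 0.74, 0.0, 0.0]
wrist_force: [-0.5, -0.4, -0.2]
finger_gap: 0.0113
grip_force: 35.5
```

Call:
jog_arm --rows '[{"slide":[0,0,2],"turn":0},{"slide":[0,0,4],"turn":0},{"slide":[0,0,6],"turn":0},{"slide":[0,0,6],"turn":0}]'

```text
t: 33.85
position: [0.5936, 0.317, 0.1762]
eef_rot: [0.673, 0.739, 0.001, 0.002]
wrist_force: [-2.9, -7.4, 12.3]
finger_gap: 0.011
grip_force: 37.8
```

```bash
python3 - <<'E'
from h import *
o=get_obs();print(o["torque"],go(.592,.318,.18,5.4))
E
```

```text
[-0.90246691  0.58350393  0.17990396] ([1.2, -1.5, -3.8], np.float64(-0.001), 'cur', np.float64(5.4), [0.5936, 0.317, 0.1762], 'F', [-2.9, -7.4, 12.3], 'q6', np.float64(0.23), 'gap', 0.011, 't', 33.9)
```

Call:
jog_arm --rows '[{"slide":[0,0,-5],"turn":0},{"slide":[-2.5,-0.7,-5],"turn":0},{"slide":[-2.5,-0.7,-5],"turn":0},{"slide":[-2.5,-0.7,0],"turn":0},{"slide":[-2.5,-0.7,0],"turn":0}]'

```text
t: 34.35
position: [0.5912, 0.316, 0.1715]
eef_rot: [0.673, 0.74, -0.001, -0.001]
wrist_force: [0.4, -0.3, -3.2]
finger_gap: 0.0111
grip_force: 35.5
```

```bash
python3 - <<'E'
from h import *
o=get_obs();print(o["torque"],go(.592,.318,.18,5.4))
E
```

```text
[-0.08838498 -0.14207072 -0.07756666] ([1.9, 0.9, -8.5], np.float64(-0.0), 'cur', np.float64(5.4), [0.5912, 0.316, 0.1715], 'F', [0.4, -0.3, -3.2], 'q6', np.float64(0.23), 'gap', 0.0111, 't', 34.4)
```

Free, with no side force and the blade 14 mm in. I keep lowering it.

Call:
jog_arm --rows '[{"slide":[0,0,5],"turn":0},{"slide":[0,0,10],"turn":0},{"slide":[0,0,15],"turn":0},{"slide":[0,0,20],"turn":0},{"slide":[0,0,20],"turn":0}]'

```text
t: 34.85
position: [0.5913, 0.316, 0.1518]
eef_rot: [0.673, 0.74, -0.001, -0.001]
wrist_force: [0.6, -1.0, -2.9]
finger_gap: 0.011
grip_force: 35.4
```

Call:
jog_arm --rows '[{"slide":[0,0,5],"turn":0},{"slide":[0,0,10],"turn":0},{"slide":[0,0,15],"turn":0},{"slide":[0,0,20],"turn":0},{"slide":[0,0,20],"turn":0}]'

```text
t: 35.35
position: [0.5913, 0.3161, 0.1319]
eef_rot: [0.673, 0.74, -0.001, -0.001]
wrist_force: [0.0, -0.8, -3.1]
finger_gap: 0.011
grip_force: 35.4
```

```bash
python3 - <<'E'
from h import *
o=get_obs();print(o["torque"],go(.5912,.316,.1073,5.4))
E
```

```text
[-0.2776536   0.00094431  0.00364429] ([-0.1, -0.0, 24.6], np.float64(-0.0), 'cur', np.float64(5.4), [0.5913, 0.3161, 0.1319], 'F', [0.0, -0.8, -3.1], 'q6', np.float64(0.23), 'gap', 0.011, 't', 35.4)
```

Call:
jog_arm --rows '[{"slide":[0,0,6],"turn":0},{"slide":[0,0,12],"turn":0},{"slide":[0,0,18],"turn":0},{"slide":[0,0,21],"turn":0},{"slide":[0,0,21],"turn":0}]'

```text
t: 35.85
position: [0.5914, 0.3161, 0.1111]
eef_rot: [0.673, 0.74, -0.001, -0.0]
wrist_force: [-0.4, -0.9, -1.9]
finger_gap: 0.0112
grip_force: 35.4
```

Call:
jog_arm --rows '[{"slide":[0,0,2],"turn":0},{"slide":[0,0,4],"turn":0},{"slide":[0,0,4],"turn":0}]'

```text
t: 36.15
position: [0.592, 0.3165, 0.1085]
eef_rot: [0.673, 0.74, 0.0, 0.0]
wrist_force: [-0.6, -0.0, -0.3]
finger_gap: 0.011
grip_force: 35.7
```

```bash
python3 - <<'E'
from h import *
o=get_obs();print(o["torque"],go(.5912,.316,.1073,5.4))
E
```

```text
[-0.20525891 -0.03778643 -0.02692486] ([-0.4, -0.9, 1.2], np.float64(-0.0), 'cur', np.float64(5.4), [0.592, 0.3165, 0.1085], 'F', [-0.6, -0.0, -0.3], 'q6', np.float64(0.23), 'gap', 0.011, 't', 36.1)
```

Call:
jog_arm --rows '[{"slide":[0,0,1],"turn":0},{"slide":[0,0,2],"turn":0},{"slide":[0,0,2],"turn":0}]'

```text
t: 36.45
position: [0.5923, 0.317, 0.108]
eef_rot: [0.673, 0.74, 0.001, 0.0]
wrist_force: [-3.2, 0.7, 7.0]
finger_gap: 0.0111
grip_force: 37.0
```

Call:
jog_arm --rows '[{"slide":[0,0,-1],"turn":0},{"slide":[0,0,-1],"turn":0},{"slide":[0,0,-1],"turn":0}]' --gripper 40

```text
t: 36.75
position: [0.5919, 0.3162, 0.107]
eef_rot: [0.673, 0.74, 0.0, -0.0]
wrist_force: [0.0, -0.2, 0.1]
finger_gap: 0.04
grip_force: 0.0
```

Call:
jog_arm --rows '[{"slide":[0,0,-30],"turn":0},{"slide":[0,0,-80],"turn":0},{"slide":[50,0,-90],"turn":0},{"slide":[100,0,-90],"turn":0},{"slide":[150,0,-90],"turn":0}]'

```text
t: 37.25
position: [0.5784, 0.4658, 0.1984]
eef_rot: [0.674, 0.739, 0.001, 0.0]
wrist_force: [-0.4, 0.4, -0.5]
finger_gap: 0.0398
grip_force: 0.0
```

```bash
python3 - <<'E'
from h import *
d=read_camera("top")[1]; P=pts("top",d,(.5915,.316),.05,.115,.15); print("tab",rect(P),np.median(P[:,2]),len(P))
p,d=read_camera("scene");P=pts("scene",d,(.5915,.316),.05,.125,.15); print("tab",np.median(P[:,2]),len(P))
cv2.imwrite("pics/end.png",cv2.resize(p[100:300,90:440,::-1],None,fx=2.2,fy=2.2,interpolation=cv2.INTER_CUBIC))
for n in("top","scene"): print(n,find((.4724,-.3755),top=.1284,n=n,r=.085,zr=(.1,.135),half=.015,a0=3))
print(go(.5,.3,.2,5.4))
E
```

```text
tab (array([589.1, 317. ]), array([69.9, 13.9]), -86.7) 0.13023015412365804 96
tab 0.1316986427659525 59
top (array([ 0.4707, -0.3749]), np.float64(4.1), np.float64(-0.0003), np.float64(0.1192), 580)
scene (array([ 0.4752, -0.3762]), np.float64(3.74), np.float64(0.001), np.float64(0.1208), 534)
([-157.4, -92.6, -3.8], np.float64(0.002), 'cur', np.float64(5.5), [0.577, 0.4656, 0.1959], 'F', [0.1, 0.4, -0.0], 'q6', np.float64(0.43), 'gap', 0.04, 't', 37.5)
```

View pics/end.png

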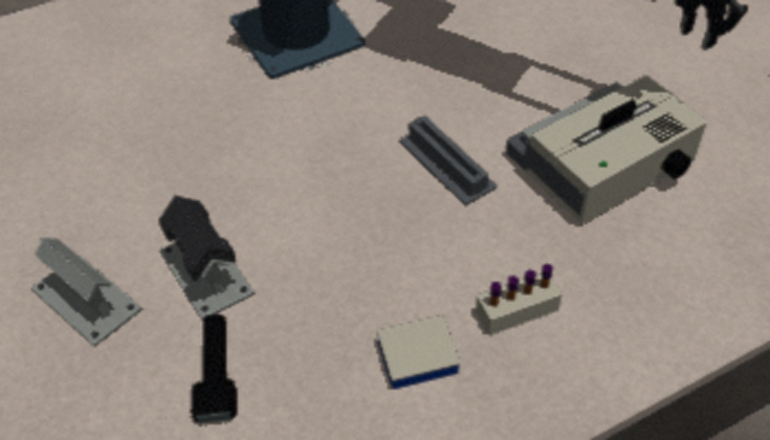

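The blade's tab stands low over the deck (620,115), the stands are stacked flush on the correct saddle (200,240), and the bystanders are untouched. One quick check that the dryer lamp changed after the press.

```bash
python3 - <<'E'
from h import *
a=cv2.imread("pics/top0.png")[184:192,186:196].astype(int); p,_=read_camera("top"); b=p[184:192,186:196,::-1].astype(int)
for i in(a,b):
    k=np.unravel_index((i[...,1]-i[...,2]).argmax(),i.shape[:2]); print("bgr",i[k])
for n in("top","scene"):
    for t in("bar_end_a","bar_mid"): print(n,t,[(np.round(m["centre"]),round(m["score"],2)) for m in mark_of(t,n)][:2])
d=read_camera("top")[1]
for s in(-.095,-.05,.05,.095):
    P=pts("top",d,(.5003-s*.094,.3085+s*.9956),.01,.03,.08); print(s,np.median(P[:,2]).round(4))
E
```

```text
bgr [41 98 23]
bgr [ 37 103  23]
top bar_end_a [(array([231., 203.]), 0.84)]
top bar_mid [(array([235., 172.]), 0.8)]
scene bar_end_a [(array([140., 371.]), 0.52), (array([157., 331.]), 0.46)]
scene bar_mid [(array([152., 352.]), 0.76), (array([208., 176.]), 0.38)]
-0.095 0.0614
-0.05 0.0605
0.05 0.0591
0.095 0.0619
```

```bash
python3 -c "
from station import *
print(hand_in())"
```

```text
the job is handed in; nothing more can be done
None
```

I handed the job in: the stop bar was pressed fully down at its middle, all four stands are nested on the left saddle, and the blade is home in the slot. The dryer's green lamp did not change, so the stop is judged only from the bar bottoming (8 mm down, about 0.5 s).

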